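# Make up a suncatcher class kit with one level scoop of marbles

### The job

Make up one suncatcher kit: scoop up a heap of marbles from the bin, strike it level by bringing the scoop's rim up under the strike bar and drawing it back handle first along the bar so that the surplus drops back into the bin, then tip the level scoopful, three marbles, into the kit box's large compartment and stand the empty scoop back in the middle of its cork mat. Also move every glass jewel from the pocket tray into the small compartment of the kit box. All other marbles stay in the bin and the jar, foil roll and brush stay where they are.

Things in the scene. Friction and masses are not known exactly. Their poses are not given: they have to be found in the camera images.
- bin_floor (a point): White fixed bin, inside 190 mm (x) by 75 mm (y), walls 55 mm tall, 4 mm thick. This point: on its floor, 4 mm above the bench, mid-width; x runs from the bar end to the sloped end, z up. Floor flat from the bar-end wall (x = -85 mm, its foot bevelled 12 mm at 45 degrees) to x = +35 mm, then sloping up at 28 degrees to the other wall (+105 mm). Eight marbles lie in rows at the bar end; they roll on slopes over 13 degrees.
- bar (a point): Strike bar: straight steel strip across the bin's whole width, at x = -32 mm of bin_floor, 5 mm thick (x), 10 mm tall, lower edge 68 mm above the bench. This point: middle of its lower edge; axes as bin_floor. Brackets hold it outside the bin's side walls, so the scoop, lying along the bin, passes under it.
- scoop_base (a point): Aluminium measuring scoop, 110 g, 69.5 mm wide (y), stands by itself. This point: centre of the underside of its pocket floor; x from mouth back to handle, z up. Pocket inside 63.5 mm wide; floor flat for x -8 to +8 mm, 3 mm thick; back wall 3 mm thick, its inside at x = +8 mm; rim of back and sides at z = 25 mm. Level it holds one row of three marbles (centres near x = -2, z = 13 mm).
- scoop_lip (a point): Middle of the tip of the scoop's open front lip (x = -28, z = 14 mm from scoop_base; axes as there). The floor rises to it as a 32 degree ramp, 2 mm thick, 12 mm high. A marble lying on top of the row or on the ramp before it stands above the rim. Tipped about 45 degrees or more mouth down, the scoop empties over the lip.
- scoop_grip (a point): Grip point of the scoop's blue handle, on its centre line 30 mm below its top (x = +68.5, z = 94 mm from scoop_base; axes as there). The handle is a bar 14 mm wide (y) by 24 mm, 125 mm long, rising from a 34 mm wide heel strap behind the pocket (x = +11 to +48 mm, 3 mm thick, flush with the underside) at x = +36 mm and leaning back, towards +x, 20 degrees.
- mat_top (a point): Round cork mat on which the scoop stands, 136 mm across, 6 mm thick, fixed; this point is the centre of its top.
- kit_marbles (a point): White kit box, fixed, 172 mm (x) by 108 mm (y), walls 4 mm thick and 38 mm tall. This point: floor centre (4 mm above the bench) of its LARGE compartment, inside 100 mm (x) by 100 mm (y), on the robot's side; x runs along the box towards the small compartment, z up. The wall between the compartments is 32 mm tall.
- kit_jewels (a point): Floor centre (4 mm above the bench) of the kit box's SMALL compartment, inside 60 mm (x) by 100 mm (y), on the side away from the robot; axes as kit_marbles.
- tray: Black pocket tray, fixed, 200 mm (x) by 56 mm (y) by 10 mm tall, origin at the centre of its underside; four round pockets, 21 mm across and 5 mm deep, in a row along x at x = -72, -24, +24, +72 mm. The number of jewels in it varies.
- marble0_center (a point): Centre of a dark blue glass marble, 20 mm across, 10.5 g
- marble1_center (a point): Centre of a light blue glass marble, 20 mm across, 10.5 g
- marble2_center (a point): Centre of a dark blue glass marble, 20 mm across, 10.5 g
- marble3_center (a point): Centre of a light blue glass marble, 20 mm across, 10.5 g
- marble4_center (a point): Centre of a dark blue glass marble, 20 mm across, 10.5 g
- marble5_center (a point): Centre of a light blue glass marble, 20 mm across, 10.5 g
- marble6_center (a point): Centre of a dark blue glass marble, 20 mm across, 10.5 g
- marble7_center (a point): Centre of a light blue glass marble, 20 mm across, 10.5 g
- jewel0_center (a point): Centre of the amber glass jewel: a round faceted stud 18 mm across, 18 mm tall (bevelled 3 mm at the foot and 4 mm at the top), 14 g, standing in a tray pocket so that 13 mm of it stands out of the tray. Absent in some starts.
- jewel1_center (a point): Centre of the green glass jewel: a round faceted stud 18 mm across, 18 mm tall (bevelled 3 mm at the foot and 4 mm at the top), 14 g, standing in a tray pocket so that 13 mm of it stands out of the tray. Absent in some starts.
- jewel2_center (a point): Centre of the red glass jewel: a round faceted stud 18 mm across, 18 mm tall (bevelled 3 mm at the foot and 4 mm at the top), 14 g, standing in a tray pocket so that 13 mm of it stands out of the tray. Absent in some starts.
- jewel3_center (a point): Centre of the purple glass jewel: a round faceted stud 18 mm across, 18 mm tall (bevelled 3 mm at the foot and 4 mm at the top), 14 g, standing in a tray pocket so that 13 mm of it stands out of the tray. Absent in some starts.
- flux_jar: open green glass jar, 64 mm across, 45 mm tall; bystander
- foil_roll: flat ring-shaped roll of copper foil, 70 mm across, 12 mm thick; bystander
- flux_brush: small brush with a wooden handle, 150 mm long, lying down; bystander
Not all that is in view belongs to the job. There is more than one size of the part that bears scoop_base; the job needs the larger.

How it is judged (in metres and radians):
On the way, in this order (a step that is already met when the one before it is completed fails the run):
1. the scoop is up under the strike bar, bar over the back of the pocket, rim within 8 mm of the bar (x of bar in the frame of scoop_base between 0 and 0.03 m and z of bar in the frame of scoop_base between 0.02 and 0.033 m and y of bar in the frame of scoop_base between -0.03 and 0.03 m and angle between scoop_base's own z axis and vertical below 0.2 rad), for 0.05 s.
2. the scoop has been drawn back, handle first, until the bar is over the tip of the lip, rim still within 8 mm of the bar (x of bar in the frame of scoop_base between -0.06 and -0.022 m and z of bar in the frame of scoop_base between 0.02 and 0.033 m and y of bar in the frame of scoop_base between -0.03 and 0.03 m and angle between scoop_base's own z axis and vertical below 0.2 rad), for 0.02 s.
3. the scoop is lifted clear of the bin, level, carrying marbles with none above its rim (z of scoop_base in the frame of bin_floor above 0.085 m and angle between scoop_base's own z axis and vertical below 0.3 rad and distance between any of marble0_center, marble1_center, marble2_center, marble3_center, marble4_center, marble5_center, marble6_center, marble7_center and scoop_base below 0.035 m and (z of marble0_center in the frame of scoop_base below 0.02 m or distance between marble0_center and scoop_base above 0.06 m) and (z of marble1_center in the frame of scoop_base below 0.02 m or distance between marble1_center and scoop_base above 0.06 m) and (z of marble2_center in the frame of scoop_base below 0.02 m or distance between marble2_center and scoop_base above 0.06 m) and (z of marble3_center in the frame of scoop_base below 0.02 m or distance between marble3_center and scoop_base above 0.06 m) and (z of marble4_center in the frame of scoop_base below 0.02 m or distance between marble4_center and scoop_base above 0.06 m) and (z of marble5_center in the frame of scoop_base below 0.02 m or distance between marble5_center and scoop_base above 0.06 m) and (z of marble6_center in the frame of scoop_base below 0.02 m or distance between marble6_center and scoop_base above 0.06 m) and (z of marble7_center in the frame of scoop_base below 0.02 m or distance between marble7_center and scoop_base above 0.06 m)), for 0.1 s.
At the end, for the whole second after the job is handed in: Exactly three marbles lie in the large compartment of the kit box and the other five in the bin; every jewel that is present lies in the small compartment; the scoop stands upright (within 0.1 rad) and still on the cork mat, its base point within 40 mm of the mat's centre (((horizontal distance between each of marble4_center, marble5_center, marble6_center and kit_marbles below 0.06 m or horizontal distance between each of marble4_center, marble5_center, marble7_center and kit_marbles below 0.06 m or horizontal distance between each of marble4_center, marble6_center, marble7_center and kit_marbles below 0.06 m or horizontal distance between each of marble5_center, marble6_center, marble7_center and kit_marbles below 0.06 m) or (horizontal distance between any of marble0_center, marble1_center, marble2_center, marble3_center and kit_marbles below 0.06 m and (horizontal distance between each of marble4_center, marble5_center and kit_marbles below 0.06 m or horizontal distance between each of marble4_center, marble6_center and kit_marbles below 0.06 m or horizontal distance between each of marble4_center, marble7_center and kit_marbles below 0.06 m or horizontal distance between each of marble5_center, marble6_center and kit_marbles below 0.06 m or horizontal distance between each of marble5_center, marble7_center and kit_marbles below 0.06 m or horizontal distance between each of marble6_center, marble7_center and kit_marbles below 0.06 m)) or ((horizontal distance between each of marble0_center, marble1_center and kit_marbles below 0.06 m or horizontal distance between each of marble0_center, marble2_center and kit_marbles below 0.06 m or horizontal distance between each of marble0_center, marble3_center and kit_marbles below 0.06 m or horizontal distance between each of marble1_center, marble2_center and kit_marbles below 0.06 m or horizontal distance between each of marble1_center, marble3_center and kit_marbles below 0.06 m or horizontal distance between each of marble2_center, marble3_center and kit_marbles below 0.06 m) and horizontal distance between any of marble4_center, marble5_center, marble6_center, marble7_center and kit_marbles below 0.06 m) or (horizontal distance between each of marble0_center, marble1_center, marble2_center and kit_marbles below 0.06 m or horizontal distance between each of marble0_center, marble1_center, marble3_center and kit_marbles below 0.06 m or horizontal distance between each of marble0_center, marble2_center, marble3_center and kit_marbles below 0.06 m or horizontal distance between each of marble1_center, marble2_center, marble3_center and kit_marbles below 0.06 m)) and ((horizontal distance between any of marble0_center, marble1_center, marble2_center, marble3_center and kit_marbles above 0.06 m and horizontal distance between each of marble4_center, marble5_center, marble6_center, marble7_center and kit_marbles above 0.06 m) or ((horizontal distance between each of marble0_center, marble1_center and kit_marbles above 0.06 m or horizontal distance between each of marble0_center, marble2_center and kit_marbles above 0.06 m or horizontal distance between each of marble0_center, marble3_center and kit_marbles above 0.06 m or horizontal distance between each of marble1_center, marble2_center and kit_marbles above 0.06 m or horizontal distance between each of marble1_center, marble3_center and kit_marbles above 0.06 m or horizontal distance between each of marble2_center, marble3_center and kit_marbles above 0.06 m) and (horizontal distance between each of marble4_center, marble5_center, marble6_center and kit_marbles above 0.06 m or horizontal distance between each of marble4_center, marble5_center, marble7_center and kit_marbles above 0.06 m or horizontal distance between each of marble4_center, marble6_center, marble7_center and kit_marbles above 0.06 m or horizontal distance between each of marble5_center, marble6_center, marble7_center and kit_marbles above 0.06 m)) or ((horizontal distance between each of marble0_center, marble1_center, marble2_center and kit_marbles above 0.06 m or horizontal distance between each of marble0_center, marble1_center, marble3_center and kit_marbles above 0.06 m or horizontal distance between each of marble0_center, marble2_center, marble3_center and kit_marbles above 0.06 m or horizontal distance between each of marble1_center, marble2_center, marble3_center and kit_marbles above 0.06 m) and (horizontal distance between each of marble4_center, marble5_center and kit_marbles above 0.06 m or horizontal distance between each of marble4_center, marble6_center and kit_marbles above 0.06 m or horizontal distance between each of marble4_center, marble7_center and kit_marbles above 0.06 m or horizontal distance between each of marble5_center, marble6_center and kit_marbles above 0.06 m or horizontal distance between each of marble5_center, marble7_center and kit_marbles above 0.06 m or horizontal distance between each of marble6_center, marble7_center and kit_marbles above 0.06 m)) or (horizontal distance between each of marble0_center, marble1_center, marble2_center, marble3_center and kit_marbles above 0.06 m and horizontal distance between any of marble4_center, marble5_center, marble6_center, marble7_center and kit_marbles above 0.06 m)) and (horizontal distance between marble0_center and kit_marbles below 0.06 m or (x of marble0_center in the frame of bin_floor between -0.083 and 0.103 m and y of marble0_center in the frame of bin_floor between -0.0365 and 0.0365 m)) and (horizontal distance between marble1_center and kit_marbles below 0.06 m or (x of marble1_center in the frame of bin_floor between -0.083 and 0.103 m and y of marble1_center in the frame of bin_floor between -0.0365 and 0.0365 m)) and (horizontal distance between marble2_center and kit_marbles below 0.06 m or (x of marble2_center in the frame of bin_floor between -0.083 and 0.103 m and y of marble2_center in the frame of bin_floor between -0.0365 and 0.0365 m)) and (horizontal distance between marble3_center and kit_marbles below 0.06 m or (x of marble3_center in the frame of bin_floor between -0.083 and 0.103 m and y of marble3_center in the frame of bin_floor between -0.0365 and 0.0365 m)) and (horizontal distance between marble4_center and kit_marbles below 0.06 m or (x of marble4_center in the frame of bin_floor between -0.083 and 0.103 m and y of marble4_center in the frame of bin_floor between -0.0365 and 0.0365 m)) and (horizontal distance between marble5_center and kit_marbles below 0.06 m or (x of marble5_center in the frame of bin_floor between -0.083 and 0.103 m and y of marble5_center in the frame of bin_floor between -0.0365 and 0.0365 m)) and (horizontal distance between marble6_center and kit_marbles below 0.06 m or (x of marble6_center in the frame of bin_floor between -0.083 and 0.103 m and y of marble6_center in the frame of bin_floor between -0.0365 and 0.0365 m)) and (horizontal distance between marble7_center and kit_marbles below 0.06 m or (x of marble7_center in the frame of bin_floor between -0.083 and 0.103 m and y of marble7_center in the frame of bin_floor between -0.0365 and 0.0365 m)) and height (world z) of each of marble0_center, marble1_center, marble2_center, marble3_center, marble4_center, marble5_center, marble6_center, marble7_center below 0.075 m and horizontal distance between scoop_base and mat_top below 0.04 m and angle between scoop_base's own z axis and vertical below 0.1 rad and height (world z) of scoop_base below 0.012 m and x of jewel0_center in the frame of kit_jewels between -0.03 and 0.03 m and y of jewel0_center in the frame of kit_jewels between -0.05 and 0.05 m and height (world z) of each of jewel0_center, jewel1_center, jewel2_center, jewel3_center below 0.04 m and x of jewel1_center in the frame of kit_jewels between -0.03 and 0.03 m and y of jewel1_center in the frame of kit_jewels between -0.05 and 0.05 m and x of jewel2_center in the frame of kit_jewels between -0.03 and 0.03 m and y of jewel2_center in the frame of kit_jewels between -0.05 and 0.05 m and x of jewel3_center in the frame of kit_jewels between -0.03 and 0.03 m and y of jewel3_center in the frame of kit_jewels between -0.05 and 0.05 m); the robot touches nothing.
It fails at once if the flux jar is pushed more than 3 cm (distance of flux_jar from where it was at the start of the episode above 0.03 m).
It fails at once if the foil roll is pushed more than 3 cm (distance of foil_roll from where it was at the start of the episode above 0.03 m).
It fails at once if the flux brush is pushed more than 3 cm (distance of flux_brush from where it was at the start of the episode above 0.03 m).
Of jewel0, jewel1, jewel2, jewel3 only 2 to 4 are there at a start; the rules pass over those that are not, and their reading is None.
At some moment in a run one of jewel0, jewel1, jewel2, jewel3 may be knocked a few centimetres aside while the robot is not near it.
It also fails if it takes over 210 s, if anything falls off the work surface, if the arm or the gripper's body presses on something with over 40 N, if the wrist force passes 120 N, or if a joint passes its speed limit or range.

### The arm

A 6-joint arm with a two-finger parallel gripper is mounted at the origin on the work surface. World frame = base frame: x ahead of the robot, y to its left, z up, the work surface at z = 0. Lengths are in m, angles in degrees, forces in N, time in s.
With the tool pointing down it reaches from about 0.375 to 0.9 m from the base axis. Payload 3.1 kg.
Tool frame: the origin (TCP) lies on the centre line of the jaws, within the pads' length; the fingertips stand 25 mm ahead of it and the grasp point (between the pads) lies 6 mm ahead of it; z points along the fingers, y is the line along which they close (so a half turn about z gives the same grasp; the last joint's range is limited). The gripper opens to 87 mm and grips with 3 to 60 N. Pads are 19 mm wide; open, the fingers measure 117 mm over their backs; the gripper's body (75 mm by 190 mm) begins 51 mm behind the grasp point.
Start: joints at [-84.655, 30.224, 82.088, -0, 67.689, -10.227], TCP at [0.168, -0.602, 0.248] pointing down, gripper open.
Joint ranges: [-176.69, 176.69], [-43.24, 126.21], [12.49, 139.97], [-82, 262], [0, 151.66], [-163.58, 163.58]. Speed limits (degrees/s): [159.86, 159.86, 180, 180, 180, 180].

### API

Orientations are given as a 3x3 rotation matrix whose columns are the frame's x, y, z axes.
In Python, from rig import bot, cams, models gives the robot as it stands. The module is installed in compiled form; this text tells all that it offers.
- The arm moves only by the shell command python3 -m handwheel 'ROWS' [OPENING]. ROWS is JSON, a list of rows, each a list of 6 numbers: the shift along the world's x, y, z each as a share of 1 m, from -1 to 1, then the turn, a rotation vector about the world's x, y, z each as a share of 2 rad, from -1 to 1. In form: [[dx, dy, dz, wx, wy, wz], ...]. A call has exactly 8 rows; each row is the pose to reach, as a shift and turn from the pose commanded when the call began; what a row does not reach only later rows make up. A row lasts 1/12 s, in which the tool goes at most 41.7 mm and 7.16 degrees, less where a joint would pass 70% of its speed; a pose out of reach is approached as far as the arm can. A call with a number of a shift or a turn outside -1 to 1 is refused whole. A call with a gripper value outside its range is refused whole. OPENING is the opening, from -1 (shut) to 1 (fully open), so that 0 is half open, set as the call begins (- or left out, the last holds). The fingers move at their own pace and stop on an object; the grip force is fixed at half the most. Time passes only in rows, so rows that repeat a pose let the fingers close, or fill a call up. It gives the time, the measured TCP pose, the force, the opening and the grip force at its end, in the units of the state.
- bot.read_state(): the state, without advancing time (a new reading comes with each control period).
- cams.capture(name): name is "side" or "top" or "wrist"; returns (picture, depth): 420x560x3 uint8, blue, green, red; 420x560 float32, m along the optical axis (not along the pixel's ray), 0 where there is no reading.
- cams.calibration(name): a dict with "mtx" (3x3 intrinsics, pixels), "dist_coeffs" ([k1, k2, p1, p2, k3] as OpenCV has them; the pictures are not rectified), "R" (3x3) and "t" (3): a world point X has camera coordinates R X + t; the wrist camera has in their place "tool_from_camera" (4x4, takes a point from camera to tool coordinates, whose origin is the TCP and whose axes are the flange's). Camera axes: x right, y down, z forward; pixel columns grow to the right and rows downward; lengths in m; the calibration is good to about 2 mm. A picture is of the moment at which its call begins: read the wrist's pose just before it. calibration takes no time and is no camera call.
- bot.hand_in(): hands the job in; it is judged then, once.
Trained networks look in the newest picture that a camera, given by its name, has taken for a name from the list of things; names that differ only in an ending like _2 or _b are one class to them, and where a whole thing is asked for, a point or a joint stands for the part that bears it (a point fixed in the world has none). Each returns a list of dicts, best first, with "conf" (0 to 1); they miss things now and then, are a little off and sometimes report something else, mostly with a low value. They report only what shows in the picture. A call takes as long as a camera call. They do not tell look-alikes from the thing itself.
- models.spot_in(query, camera): "position" ([column, row] in pixels, amid what is visible of it).
- models.tip_of(query, camera): "position" ([column, row] in pixels: a listed point, or the origin of a listed thing).
The state is a dict: "time_s": time; "joint_positions": joint angles; "qvel": joint speeds; "tau": joint torques, N m; "position": TCP position; "tcp_rot": TCP orientation; "force": force on the tool from outside, world axes, zero at the start; "moment": the same for the moment, N m; "opening": opening from 0.0 (shut) to 1.0 (fully open); "grasp_force": force on a finger pad.
Only numpy, scipy, OpenCV 4.12 (cv2) and the standard library are available. Lean on these libraries where they do the work, as an engineer would, in place of code of your own. Each camera call takes 0.05 s, during which the arm holds its last target. There are 200 camera calls.

## Working session

There is one attempt and no reset: what is moved stays moved. The work goes in short steps, Python scripts to look and compute and a shell command to move; the robot and the scene stay as the last step left them, time stands still between calls to the robot, and variables do not carry over. Pictures are saved under pics/ and viewed, at most 14 in all, crops included, and the job is handed in when it is done.

```bash
mkdir -p pics; python3 - <<'E'
from rig import bot,cams,models
import cv2
s=bot.read_state();print({k:s[k] for k in('time_s','position','tcp_rot','opening','force')})
for n in('top','side'):
    p,d=cams.capture(n);cv2.imwrite(f'pics/{n}0.png',p)
    for q in ['scoop_base','scoop_grip','scoop_lip','bin_floor','bar','mat_top','kit_marbles','kit_jewels','tray']+[f'jewel{i}_center' for i in range(4)]:
        print(n,q,[(round(a['conf'],2),[round(v) for v in a['position']]) for a in models.tip_of(q,n)][:4])
E
```

```text
{'time_s': 0.0, 'position': array([ 0.16775942, -0.60137998,  0.24658708]), 'tcp_rot': array([[ 9.63287453e-01,  2.68472061e-01, -1.87008276e-04],
       [ 2.68471844e-01, -9.63285197e-01,  2.12068183e-03],
       [ 3.89201519e-04, -2.09303266e-03, -9.99997734e-01]]), 'opening': 1.0051448752361005, 'force': array([ 0.5934036 , -0.16098446,  0.32689937])}
top scoop_base [(0.69, [466, 252]), (0.68, [393, 226])]
top scoop_grip [(0.92, [429, 218]), (0.9, [490, 234]), (0.69, [272, 221])]
top scoop_lip [(0.98, [460, 261]), (0.58, [384, 227])]
top bin_floor [(0.8, [292, 220]), (0.75, [435, 217]), (0.75, [214, 185]), (0.64, [273, 221])]
top bar [(0.74, [278, 221])]
top mat_top []
top kit_marbles [(0.79, [215, 221])]
top kit_jewels [(0.97, [214, 187]), (0.61, [383, 230])]
top tray [(0.57, [118, 209]), (0.46, [274, 212])]
top jewel0_center [(0.41, [115, 213])]
top jewel1_center []
top jewel2_center [(0.55, [116, 173])]
top jewel3_center []
side scoop_base [(0.63, [346, 212])]
side scoop_grip []
side scoop_lip []
side bin_floor [(0.98, [298, 239])]
side bar [(0.95, [290, 222])]
side mat_top []
side kit_marbles [(0.57, [248, 270])]
side kit_jewels [(0.65, [221, 256])]
side tray [(0.93, [164, 314])]
side jewel0_center [(0.45, [173, 317])]
side jewel1_center []
side jewel2_center [(0.56, [142, 297]), (0.15, [210, 231])]
side jewel3_center []
```

View pics/top0.png

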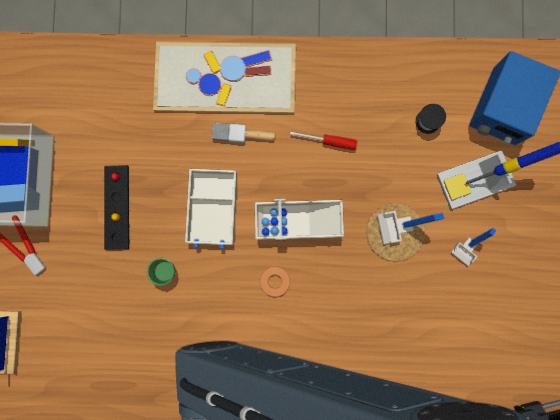

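View pics/side0.png

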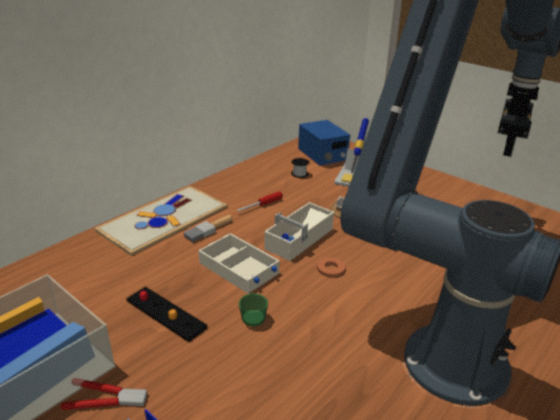

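The top view shows two scoops. One stands on the cork mat at (393,226) with its handle to (429,218). A smaller one stands on bare bench at (466,252) with its handle to (490,234). There is also an unrelated blue-handled tool near (500,170). The scoop on the mat is the larger, so that's my choice.

The tray has two jewels, red at (116,177) and amber at (115,217). The marbles lie at the left (bar) end of the bin.

```bash
cat > h.py <<'E'
from rig import bot,cams,models
import cv2,numpy as np
np.set_printoptions(precision=4,suppress=True)
def ray(cam,px,T=None):
    c=cams.calibration(cam);n=cv2.undistortPoints(np.array([[px]],float),np.array(c['mtx']),np.array(c['dist_coeffs']))[0,0]
    d=np.array([n[0],n[1],1.])
    if cam=='wrist':
        s=T; M=np.array(c['tool_from_camera']);R=np.array(s['tcp_rot'])
        return R@M[:3,3]+np.array(s['position']),R@M[:3,:3]@d
    R=np.array(c['R']);t=np.array(c['t']);return -R.T@t,R.T@d
def atz(cam,px,z,s=None):
    o,d=ray(cam,px,s);return o+d*(z-o[2])/d[2]
def dep(cam,px,D,s=None):
    o,d=ray(cam,px,s);u,v=np.round(px).astype(int);w=D[v-1:v+2,u-1:u+2];w=w[w>0];return o+d*np.median(w) if w.size else None
def tri(obs): # obs list of (o,d)
    A=0;b=0
    for o,d in obs:
        d=d/np.linalg.norm(d);P=np.eye(3)-np.outer(d,d);A=A+P;b=b+P@o
    return np.linalg.solve(A,b)
def proj(cam,X,s=None):
    c=cams.calibration(cam)
    if cam=='wrist':
        M=np.array(c['tool_from_camera']);R=np.array(s['tcp_rot'])@M[:3,:3];o=np.array(s['tcp_rot'])@M[:3,3]+s['position'];R,t=R.T,-R.T@o
    else: R,t=np.array(c['R']),np.array(c['t'])
    return cv2.projectPoints(np.array([X],float),cv2.Rodrigues(R)[0],t,np.array(c['mtx']),np.array(c['dist_coeffs']))[0][0,0]
def snap(cam,f=None):
    s=bot.read_state();p,D=cams.capture(cam)
    if f: cv2.imwrite('pics/'+f,p)
    return s,p,D
def tips(qs,cam,D,s=None,n=3):
    for q in qs:
        for a in models.tip_of(q,cam)[:n]: print(cam,q,round(a['conf'],2),np.round(a['position'],1),dep(cam,a['position'],D,s))
E
python3 - <<'E'
from h import *
s,p,D=snap('top')
for n,px in dict(grip=(436,218),pocket=(391,228),mat=(396,233),lip=(384,229),smallgrip=(490,234),bin_bl=(257,203),bin_br=(342,201),bin_tl=(258,240),bin_tr=(343,236),bar1=(279,201),bar2=(278,239),kit_nl=(189,170),kit_nr=(236,170),kit_fl=(187,246),kit_fr=(234,246),jr=(116,177),ja=(115,217),tr1=(116,168),tr2=(117,247),foil=(275,281),jar=(161,272),b1=(229,133)).items(): print(n,dep('top',px,D))
o,d=ray('top',(280,210));print('cam',o,d)
print(cams.calibration('wrist'))
b=cv2.resize(p[150:300,160:510],None,fx=2.28,fy=2.28,interpolation=cv2.INTER_CUBIC);cv2.imwrite('pics/topcrop.png',b)
E
```

```text
grip [ 0.5147 -0.4234  0.132 ]
pocket [ 0.4997 -0.3523  0.0098]
mat [ 0.4882 -0.3637  0.0111]
lip [ 0.4965 -0.3345  0.019 ]
smallgrip [ 0.4861 -0.5505  0.0889]
bin_bl [ 0.5471 -0.0404  0.0555]
bin_br [ 0.5559 -0.2336  0.0527]
bin_tl [ 0.465  -0.0418  0.0052]
bin_tr [ 0.4789 -0.2416  0.0025]
bar1 [ 0.5499 -0.091   0.0799]
bar2 [ 0.4663 -0.0901  0.0548]
kit_nl [0.6234 0.1217 0.0362]
kit_nr [ 0.6319  0.0159 -0.0006]
kit_fl [0.4473 0.1261 0.0021]
kit_fr [0.4497 0.0148 0.0019]
jr [0.6058 0.2969 0.0217]
ja [0.5108 0.2934 0.0241]
tr1 [0.629  0.3014 0.0117]
tr2 [0.4412 0.289  0.0118]
foil [ 0.3702 -0.084   0.0028]
jar [0.385  0.1843 0.0051]
b1 [0.7166 0.0329 0.0213]
cam [ 0.4163 -0.1206  1.2516] [ 0.0964  0.0228 -0.9951]
{'mtx': array([[310.5419,   0.    , 281.507 ],
       [  0.    , 310.5419, 207.4236],
       [  0.    ,   0.    ,   1.    ]]), 'dist_coeffs': array([-0.0499,  0.    ,  0.    ,  0.    ,  0.    ]), 'tool_from_camera': array([[-0.0006, -0.9672, -0.2539,  0.0696],
       [ 1.    , -0.0008,  0.0007,  0.0005],
       [-0.0008, -0.2539,  0.9672, -0.1367],
       [ 0.    ,  0.    ,  0.    ,  1.    ]])}
```

View pics/topcrop.png

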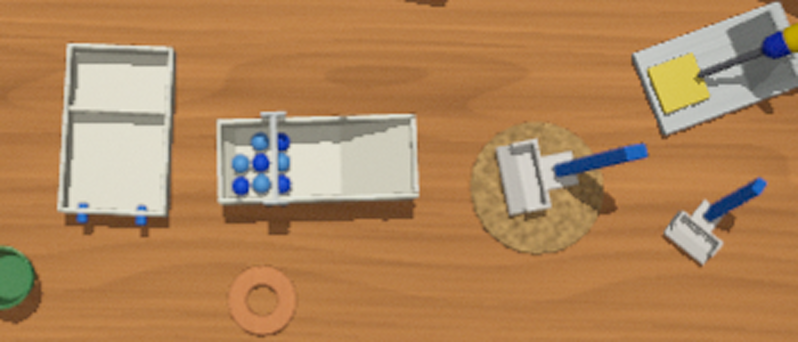

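The crop shows the larger scoop on the mat at crop (520,178), mouth to the left. The smaller one off the mat at (690,235) is clearly a different part. The marbles lie in rows of 2, 3 and 3 counted from the bar end. Next I'll move above the scoop.

```bash
python3 -m handwheel '[[0.04,0.025,0.01,0,0,0.06],[0.08,0.05,0.02,0,0,0.12],[0.12,0.07,0.02,0,0,0.18],[0.16,0.1,0.02,0,0,0.24],[0.2,0.12,0.02,0,0,0.3],[0.24,0.14,0.02,0,0,0.36],[0.28,0.17,0.02,0,0,0.42],[0.32,0.19,0.02,0,0,0.48]]' 1
python3 -m handwheel '[[0.02,0.01,0,0,0,0.06],[0.02,0.01,0,0,0,0.12],[0.02,0.01,0,0,0,0.18],[0.02,0.01,0,0,0,0.24],[0.02,0.01,0,0,0,0.3],[0.02,0.01,0,0,0,0.3],[0.02,0.01,0,0,0,0.3],[0.02,0.01,0,0,0,0.3]]'
python3 - <<'E'
from h import *
s,p,D=snap('wrist','w1.png')
print(s['position'],s['tcp_rot'])
tips(['scoop_base','scoop_lip','scoop_grip','mat_top'],'wrist',D,s)
E
```

```text
time_s: 2.12
position: [0.4536, -0.4308, 0.2677]
tcp_rot: [[0.327, 0.945, -0.0], [0.945, -0.327, 0.0], [0.0, -0.0, -1.0]]
force: [-0.5, -0.4, -0.4]
opening: 1.005
grasp_force: 0.0
time_s: 2.78
position: [0.4722, -0.4224, 0.2675]
tcp_rot: [[-0.255, 0.967, 0.0], [0.967, 0.255, 0.0], [0.0, 0.0, -1.0]]
force: [-1.0, 0.1, 0.3]
opening: 1.0
grasp_force: 0.0
[ 0.4722 -0.4224  0.2675] [[-0.2554  0.9668  0.    ]
 [ 0.9668  0.2554  0.    ]
 [ 0.      0.     -1.    ]]
wrist scoop_base 0.68 [319.5 136. ] [ 0.504  -0.3556  0.0088]
wrist scoop_base 0.61 [248.7 246.9] [ 0.4525 -0.5248  0.002 ]
wrist scoop_lip 0.75 [322.7 110.6] [ 0.498  -0.3262  0.0197]
wrist scoop_lip 0.62 [240.7 234.9] [ 0.4382 -0.5076  0.0094]
wrist scoop_grip 0.65 [267.3 295. ] [ 0.488  -0.5467  0.0777]
wrist scoop_grip 0.63 [325.1 204.8] [ 0.5136 -0.4156  0.1189]
wrist scoop_grip 0.33 [308.  140.9] [ 0.4909 -0.3649  0.0176]
wrist mat_top 0.74 [308. 141.] [ 0.491  -0.365   0.0176]
```

View pics/w1.png

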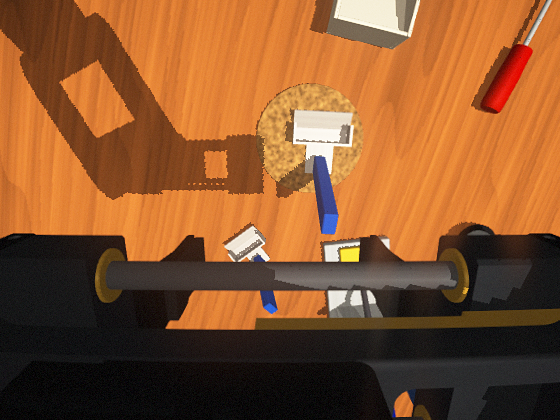

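Wrist view: the large scoop's pocket is at (322,125) on the mat, its handle runs down to (328,225), and the small scoop is at (246,245). I'll fit the handle from depth.

```bash
cat >> h.py <<'E'
def cloud(cam,D,mask,s=None):
    v,u=np.nonzero(mask&(D>0));c=cams.calibration(cam)
    n=cv2.undistortPoints(np.stack([u,v],1)[:,None].astype(float),np.array(c['mtx']),np.array(c['dist_coeffs']))[:,0]
    P=np.c_[n,np.ones(len(n))]*D[v,u][:,None]
    if cam=='wrist':
        M=np.array(c['tool_from_camera']);P=P@M[:3,:3].T+M[:3,3];return P@np.array(s['tcp_rot']).T+s['position']
    return (P-np.array(c['t']))@np.array(c['R'])
def blue(p):
    h=cv2.cvtColor(p,cv2.COLOR_BGR2HSV);return (h[...,0]>105)&(h[...,0]<130)&(h[...,1]>150)&(h[...,2]>50)
E
python3 - <<'E'
from h import *
s,p,D=snap('wrist')
m=blue(p);k=np.zeros_like(m);k[145:240,300:345]=1;m&=k
P=cloud('wrist',D,m,s);P=P[P[:,2]>0.02];print(len(P),P.min(0),P.max(0))
for z in np.arange(.03,.15,.015):
    q=P[(P[:,2]>z)&(P[:,2]<z+.015)]
    if len(q):print(round(z,3),len(q),q.mean(0),q.min(0),q.max(0))
# white pocket points
h=cv2.cvtColor(p,cv2.COLOR_BGR2HSV);w=(h[...,1]<60)&(h[...,2]>120);k[:]=0;k[95:180,280:365]=1
Q=cloud('wrist',D,w&k,s);print(len(Q),Q.min(0),Q.max(0))
r=cv2.minAreaRect(Q[Q[:,2]>.026][:,:2].astype(np.float32));print('rim',(Q[:,2]>.026).sum(),r,cv2.boxPoints(r))
E
```

```text
277 [ 0.5128 -0.4416  0.0995] [ 0.5285 -0.4071  0.1324]
0.09 1 [ 0.521  -0.4071  0.0995] [ 0.521  -0.4071  0.0995] [ 0.521  -0.4071  0.0995]
0.12 276 [ 0.5205 -0.4295  0.1284] [ 0.5128 -0.4416  0.1206] [ 0.5285 -0.4148  0.1324]
2407 [ 0.4657 -0.4044  0.0056] [ 0.5407 -0.3204  0.0518]
rim 277 ((0.5073336958885193, -0.36624833941459656), (0.06986348330974579, 0.05250951647758484), 12.116132736206055) [[ 0.4677 -0.3479]
 [ 0.4787 -0.3993]
 [ 0.547  -0.3846]
 [ 0.536  -0.3332]]
```

```bash
cat >> h.py <<'E'
from scipy.spatial.transform import Rotation as Ro
def tgt(a,tilt): # scoop heading a deg (x_s=(sin a,-cos a)), tilt mouth-down deg -> scoop axes & tool rot
    a,t=np.radians([a,tilt]);x=np.array([np.sin(a),-np.cos(a),0]);z=np.array([0,0,1.]);y=np.cross(z,x)
    S=Ro.from_rotvec(-t*y).as_matrix()@np.stack([x,y,z],1)  # mouth down: z tilts to -x
    th=np.radians(20);up=S@np.array([np.sin(th),0,np.cos(th)]);return S,np.stack([np.cross(S[:,1],-up),S[:,1],-up],1)
def delta(pos,R,s=None):
    s=s or bot.read_state();d=np.array(pos)-s['position'];w=Ro.from_matrix(np.array(R)@np.array(s['tcp_rot']).T).as_rotvec()
    print('now',np.array(s['position']),'shift',np.round(d,4),'turn/2',np.round(w/2,4));return d,w/2
E
python3 - <<'E'
from h import *
S,R=tgt(12,0);print(S,R)
g=np.array([.518,-.420,.100]);T=g-.006*R[:,2];print(T)
delta(T-.08*R[:,2],R);print('approach',.08*R[:,2])
s,p,D=snap('top')
P=cloud('top',D,np.ones(D.shape,bool))
q=P[(P[:,0]>.53)&(P[:,0]<.75)&(P[:,1]<-.4)&(P[:,1]>-.7)&(P[:,2]>.08)&(P[:,2]<.25)]
for y in np.arange(-.68,-.4,.03):
    k=q[(q[:,1]>y)&(q[:,1]<y+.03)]
    if len(k):print(round(y,2),k.min(0),k.max(0))
E
```

```text
[[ 0.2079  0.9781  0.    ]
 [-0.9781  0.2079  0.    ]
 [ 0.      0.      1.    ]] [[-0.1954  0.9781 -0.0711]
 [ 0.9192  0.2079  0.3345]
 [ 0.342   0.     -0.9397]]
[ 0.5184 -0.422   0.1056]
now [ 0.4722 -0.4224  0.2675] shift [ 0.052  -0.0264 -0.0867] turn/2 [ 0.1697  0.0406 -0.0252]
approach [-0.0057  0.0268 -0.0752]
-0.68 [ 0.646  -0.6705  0.0953] [ 0.7496 -0.65    0.1636]
-0.65 [ 0.6347 -0.65    0.0804] [ 0.75   -0.6201  0.1541]
-0.62 [ 0.6129 -0.6199  0.08  ] [ 0.7499 -0.59    0.1267]
-0.59 [ 0.6173 -0.59    0.08  ] [ 0.7498 -0.5601  0.1085]
-0.56 [ 0.7369 -0.5598  0.0802] [ 0.7498 -0.5335  0.1078]
```

```bash
python3 -m handwheel '[[0.01,-0.005,0,0.034,0.008,-0.005],[0.02,-0.01,-0.005,0.068,0.016,-0.01],[0.03,-0.015,-0.01,0.102,0.024,-0.015],[0.04,-0.02,-0.02,0.136,0.032,-0.02],[0.05,-0.025,-0.04,0.17,0.041,-0.025],[0.052,-0.026,-0.06,0.17,0.041,-0.025],[0.052,-0.026,-0.08,0.17,0.041,-0.025],[0.052,-0.026,-0.087,0.17,0.041,-0.025]]' -0.3
python3 - <<'E'
from h import *
s,p,D=snap('wrist','w2.png')
S,R=tgt(12,0);g=np.array([.518,-.420,.100]);delta(g-.006*R[:,2],R,s)
m=blue(p);P=cloud('wrist',D,m,s);P=P[(P[:,2]>0.02)&(P[:,1]>-.46)];print(len(P))
for z in np.arange(.0,.15,.015):
    q=P[(P[:,2]>z)&(P[:,2]<z+.015)]
    if len(q):print(round(z,3),len(q),q.mean(0),q.min(0),q.max(0))
h=cv2.cvtColor(p,cv2.COLOR_BGR2HSV);w=(h[...,1]<60)&(h[...,2]>100)
Q=cloud('wrist',D,w,s);Q=Q[(abs(Q[:,0]-.505)<.06)&(abs(Q[:,1]+.355)<.06)&(Q[:,2]>.027)&(Q[:,2]<.035)]
r=cv2.minAreaRect(Q[:,:2].astype(np.float32));print(len(Q),r)
E
```

```text
time_s: 3.8
position: [0.5232, -0.4475, 0.1764]
tcp_rot: [[-0.194, 0.978, -0.075], [0.917, 0.208, 0.339], [0.348, -0.003, -0.938]]
force: [0.6, 0.4, 0.0]
opening: 0.481
grasp_force: 0.0
now [ 0.5232 -0.4475  0.1764] shift [-0.0048  0.0255 -0.0707] turn/2 [-0.0026 -0.0022 -0.0003]
537
0.015 1 [ 0.5166 -0.3804  0.0228] [ 0.5166 -0.3804  0.0228] [ 0.5166 -0.3804  0.0228]
0.045 3 [ 0.5191 -0.3916  0.0545] [ 0.5189 -0.3932  0.0486] [ 0.5193 -0.3899  0.0594]
0.06 1 [ 0.5195 -0.3947  0.0641] [ 0.5195 -0.3947  0.0641] [ 0.5195 -0.3947  0.0641]
0.075 4 [ 0.5215 -0.4024  0.0845] [ 0.5212 -0.4042  0.0787] [ 0.5217 -0.4005  0.0899]
0.09 4 [ 0.5225 -0.4077  0.0991] [ 0.5218 -0.4099  0.0936] [ 0.5232 -0.4054  0.1043]
0.105 5 [ 0.5235 -0.4129  0.1143] [ 0.5233 -0.4146  0.1099] [ 0.5237 -0.4112  0.1183]
0.12 519 [ 0.5205 -0.4301  0.128 ] [ 0.5125 -0.4415  0.1206] [ 0.5292 -0.4154  0.1338]
370 ((0.5067883729934692, -0.363521546125412), (0.06907310336828232, 0.04676021263003349), 12.00872802734375)
```

View pics/w2.png

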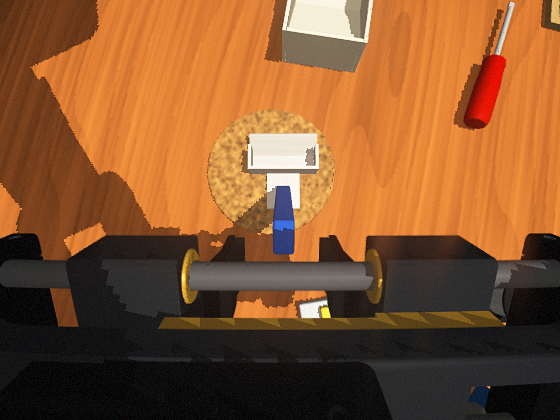

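The handle top at (284,235) is centred between the fingers and the yaw is confirmed at 12°. Going in.

```bash
python3 -m handwheel '[[-0.0005,0.003,-0.01,0,0,0],[-0.001,0.007,-0.02,0,0,0],[-0.002,0.011,-0.03,0,0,0],[-0.003,0.015,-0.04,0,0,0],[-0.004,0.019,-0.05,0,0,0],[-0.004,0.023,-0.062,0,0,0],[-0.005,0.026,-0.072,-0.002,-0.002,0],[-0.005,0.026,-0.072,-0.002,-0.002,0]]' -0.3
python3 -m handwheel '[[0,0,0,0,0,0],[0,0,0,0,0,0],[0,0,0,0,0,0],[0,0,0,0,0,0],[0,0,0,0,0,0],[0,0,0,0,0,0],[0,0,0,0,0,0],[0,0,0,0,0,0]]' -1
python3 -m handwheel '[[0,0,0.01,0,0,0],[0,0,0.02,0,0,0],[0,0,0.03,0,0,0],[0,0,0.045,0,0,0],[0,0,0.06,0,0,0],[0,0,0.08,0,0,0],[0,0,0.1,0,0,0],[0,0,0.1,0,0,0]]'
python3 - <<'E'
from h import *
s,p,D=snap('wrist')
h=cv2.cvtColor(p,cv2.COLOR_BGR2HSV);w=(h[...,1]<60)&(h[...,2]>100)
Q=cloud('wrist',D,w,s);T=(Q-s['position'])@np.array(s['tcp_rot']);k=(abs(T[:,1])<.05)&(T[:,2]>.05)&(T[:,2]<.16);T=T[k];Q=Q[k]
print(len(T),T.min(0),T.max(0),Q.min(0),Q.max(0))
tips(['scoop_base','scoop_lip'],'wrist',D,s)
S,R=tgt(12,0);t=s['position']+.006*np.array(s['tcp_rot'])[:,2]
for n,v in dict(base=(0,0,0),lip=(-.028,0,.014),rb=(.009,0,.025),rl=(0,.033,.025),rr=(0,-.033,.025)).items():
    X=t+S@(np.array(v)-[.0685,0,.094]);print(n,X,proj('wrist',X,s))
cv2.imwrite('pics/w3.png',p)
E
```

```text
time_s: 4.52
position: [0.518, -0.42, 0.1058]
tcp_rot: [[-0.197, 0.978, -0.072], [0.918, 0.21, 0.335], [0.343, 0.0, -0.939]]
force: [0.5, -0.5, -0.8]
opening: 0.349
grasp_force: 0.0
time_s: 5.18
position: [0.5196, -0.4231, 0.1092]
tcp_rot: [[-0.198, 0.978, -0.067], [0.921, 0.209, 0.33], [0.336, 0.004, -0.942]]
force: [0.5, -1.6, 2.4]
opening: 0.159
grasp_force: 30.0
time_s: 5.85
position: [0.5209, -0.424, 0.214]
tcp_rot: [[-0.2, 0.978, -0.063], [0.922, 0.209, 0.325], [0.331, 0.007, -0.944]]
force: [0.8, -1.1, -0.4]
opening: 0.157
grasp_force: 30.0
5683 [-0.0122 -0.0342  0.0577] [0.0631 0.0352 0.1231] [ 0.4678 -0.4049  0.1107] [ 0.5428 -0.3206  0.1625]
wrist scoop_base 0.94 [281.3 171.5] [ 0.5074 -0.356   0.1128]
wrist scoop_lip 0.8 [279.2 134.9] [ 0.5    -0.3298  0.1248]
base [ 0.5062 -0.355   0.1143] [280.194  169.7261]
lip [ 0.5004 -0.3276  0.1283] [280.2945 131.0278]
rb [ 0.5081 -0.3638  0.1393] [280.2891 174.9691]
rl [ 0.5385 -0.3481  0.1393] [324.7523 163.1278]
rr [ 0.474  -0.3619  0.1393] [235.7679 162.9173]
```

View pics/w3.png

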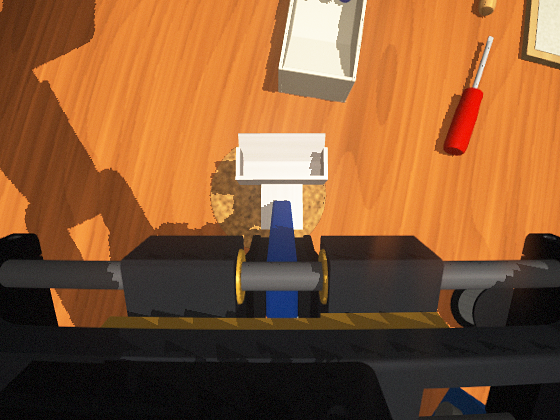

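The grasp holds. The scoop is level in front of the camera, with its pocket at (281,160). Next I'll turn to the bin's heading, measure the bin, and fit the scoop in the tool frame.

```bash
python3 -m handwheel '[[0,0.01,0.015,0,0,-0.01],[0,0.02,0.03,0,0,-0.02],[0,0.03,0.045,0,0,-0.03],[0,0.045,0.06,0,0,-0.04],[0,0.06,0.075,0,0,-0.055],[0,0.075,0.085,0,0,-0.07],[0,0.085,0.085,0,0,-0.082],[0,0.085,0.085,0,0,-0.082]]'
cat >> h.py <<'E'
N_S,N_R=tgt(0,0);R0=N_R.T@N_S # scoop axes in tool axes (nominal)
def scoopfit(p,D,s):
    h=cv2.cvtColor(p,cv2.COLOR_BGR2HSV);w=(h[...,1]<60)&(h[...,2]>90)
    Q=cloud('wrist',D,w,s);T=(Q-s['position'])@np.array(s['tcp_rot'])
    X=(T-[0,0,.006])@R0+[.0685,0,.094]
    k=(abs(X[:,0])<.06)&(abs(X[:,1])<.045)&(X[:,2]>-.01)&(X[:,2]<.04);X=X[k]
    st=X[(X[:,0]>.014)&(X[:,0]<.04)&(abs(X[:,1])<.014)&(X[:,2]<.012)]
    c=np.polyfit(st[:,0],st[:,2],1);print('strap n',len(st),'slope deg',np.degrees(np.arctan(c[0])),'z at .03',np.polyval(c,.03))
    rim=X[X[:,2]>.019];print('rim y',np.percentile(rim[:,1],[.5,99.5]),'x',np.percentile(rim[:,0],[1,99]),'z',np.percentile(rim[:,2],[50,99]))
    lip=X[(X[:,0]<-.01)&(abs(X[:,1])<.028)];print('lip minx',np.percentile(lip[:,0],1),'z there',np.median(lip[lip[:,0]<np.percentile(lip[:,0],8),2]))
    bk=rim[rim[:,0]>-.002];c=np.polyfit(bk[:,1],bk[:,0],1);print('yaw deg',-np.degrees(np.arctan(c[0])))
    return X
E
python3 - <<'E'
from h import *
s,p,D=snap('wrist','w4.png');print(s['position'],s['tcp_rot'],s['force'])
X=scoopfit(p,D,s);tips(['scoop_base','scoop_lip','bar','bin_floor'],'wrist',D,s,1)
E
```

```text
time_s: 6.67
position: [0.5186, -0.3347, 0.293]
tcp_rot: [[-0.045, 0.999, -0.015], [0.939, 0.048, 0.341], [0.341, 0.001, -0.94]]
force: [-0.6, -0.3, -1.2]
opening: 0.159
grasp_force: 30.0
[ 0.5186 -0.3347  0.293 ] [[-0.0453  0.9989 -0.0153]
 [ 0.939   0.0478  0.3406]
 [ 0.341   0.0011 -0.9401]] [-0.6014 -0.3132 -1.2246]
strap n 693 slope deg -0.5313853146000413 z at .03 -0.0007929196718276606
rim y [-0.034   0.0352] x [-0.0142  0.0105] z [0.0213 0.0229]
lip minx -0.028829689240140875 z there 0.01134680057440543
yaw deg -0.01093253985003634
wrist scoop_base 0.73 [281.5 170.7] [ 0.5159 -0.2637  0.1931]
wrist scoop_lip 0.86 [279.1 132.6] [ 0.5126 -0.2351  0.2038]
wrist bar 0.63 [284.1  61. ] [ 0.5116 -0.0976  0.0752]
wrist bin_floor 0.59 [284.6 106.5] [ 0.5143 -0.1269  0.0033]
```

View pics/w4.png

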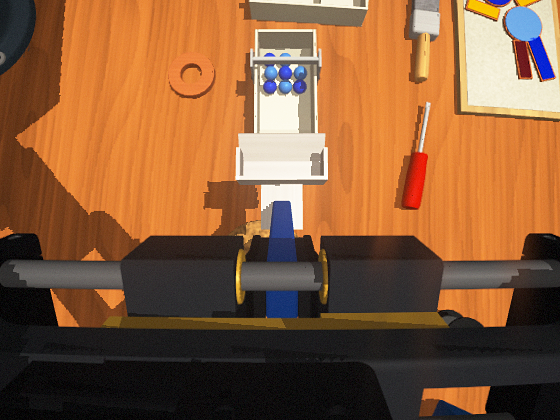

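The picture shows the scoop pocket at (281,160), the bin beyond it, the bar at (285,60) and eight marbles around (285,75). Next: the bin's walls and heading from the cloud.

```bash
cat >> h.py <<'E'
def binfit(p,D,s):
    P=cloud('wrist',D,np.ones(D.shape,bool),s)
    k=(P[:,0]>.44)&(P[:,0]<.59)&(P[:,1]>-.2)&(P[:,1]<-.03)&(P[:,2]>.045)&(P[:,2]<.062);W=P[k]
    k=(P[:,0]>.44)&(P[:,0]<.59)&(P[:,1]>-.16)&(P[:,1]<-.03)&(P[:,2]>.068)&(P[:,2]<.085);B=P[k]
    for lo,hi in((-.2,-.15),(-.15,-.11),(-.085,-.05)):
        w=W[(W[:,1]>lo)&(W[:,1]<hi)]
        for nm,q in(('near',w[w[:,0]<.51]),('far',w[w[:,0]>.51])):
            if len(q):print(lo,hi,nm,len(q),'x',np.percentile(q[:,0],[2,50,98]),'y',q[:,1].mean(),'z',np.median(q[:,2]))
    print('bar',len(B),np.percentile(B,[2,50,98],axis=0),'slope',np.polyfit(B[:,0],B[:,1],1))
    e=W[(W[:,1]>-.06)&(abs(W[:,0]-.512)<.025)];print('end wall',len(e),np.percentile(e,[2,50,98],axis=0) if len(e) else '')
    f=P[(abs(P[:,0]-.512)<.02)&(P[:,1]<-.12)&(P[:,1]>-.15)&(P[:,2]<.03)];print('floor z',np.median(f[:,2]) if len(f) else '')
E
python3 - <<'E'
from h import *
s,p,D=snap('wrist');binfit(p,D,s)
E
```

```text
-0.2 -0.15 near 116 x [0.4742 0.4772 0.4797] y -0.17007989356741787 z 0.05394112246813754
-0.2 -0.15 far 86 x [0.5536 0.5559 0.5589] y -0.1682268302739203 z 0.054184597549525454
-0.15 -0.11 near 101 x [0.4729 0.4752 0.4778] y -0.13174052231426617 z 0.05389137178510087
-0.15 -0.11 far 116 x [0.5518 0.554  0.5563] y -0.12980174117136528 z 0.053839726367711074
-0.085 -0.05 near 59 x [0.4697 0.4718 0.4739] y -0.06486477899999923 z 0.054521005045636534
-0.085 -0.05 far 45 x [0.5494 0.5509 0.5528] y -0.06364398057294333 z 0.05416004620710718
bar 680 [[ 0.4686 -0.1066  0.0684]
 [ 0.512  -0.0963  0.0768]
 [ 0.557  -0.0854  0.0801]] slope [ 0.038  -0.1157]
end wall 259 [[ 0.4883 -0.0436  0.0454]
 [ 0.5113 -0.0412  0.0522]
 [ 0.5357 -0.0377  0.0556]]
floor z 0.0034019513816592184
```

```bash
cat >> h.py <<'E'
OFF=np.array([-.0006,.0006,-.0025]);A=2.8;BO=np.array([.5145,-.1283,.004])
def want(x,z,tilt,ref=(-.008,0,0),yb=0.,a=A,O=BO,show=True):
    "TCP so that scoop point ref sits at bin coords (x,yb,z)"
    Sb,_=tgt(a,0);S,R=tgt(a,tilt);X=O+Sb@np.array([x,yb,z])
    g=X+S@(np.array([.0685,0,.094])-OFF-np.array(ref));T=g-.006*R[:,2]
    if show: delta(T,R)
    return T,R
def inbin(s,v=(0,0,0)):
    "scoop point v in bin frame, and scoop tilt, from state"
    R=np.array(s['tcp_rot']);S=R@R0;X=s['position']+.006*R[:,2]+S@(np.array(v)+OFF-[.0685,0,.094])
    Sb,_=tgt(A,0);q=Sb.T@S;print('pt',v,'bin',Sb.T@(X-BO),'tilt',np.degrees(np.arctan2(-q[0,2],q[2,2])),'yaw',np.degrees(np.arctan2(q[1,0],q[0,0])),'roll',np.degrees(np.arctan2(q[2,1],q[2,2])))
E
python3 - <<'E'
from h import *
s=bot.read_state();inbin(s);inbin(s,(-.028,0,.014))
want(.02,.08,32)
E
```

```text
pt (0, 0, 0) bin [ 0.1389 -0.0047  0.1861] tilt 0.18319020677231995 yaw -0.1596697828714905 roll 0.09872611540204841
pt (-0.028, 0, 0.014) bin [ 0.1108 -0.0047  0.2   ] tilt 0.18319020677231995 yaw -0.1596697828714905 roll 0.09872611540204841
now [ 0.519  -0.338   0.2925] shift [-0.0035  0.1767 -0.0799] turn/2 [-0.2774 -0.0123  0.0011]
```

```bash
python3 - <<'E'
from h import *
L=[]
for i in range(8):
    cams.capture('side');L.append(bot.read_state()['position'])
print(np.array(L),np.std(L,0),np.mean(L,0))
E
```

```text
[[ 0.5191 -0.338   0.2926]
 [ 0.5191 -0.3379  0.2928]
 [ 0.5192 -0.3378  0.293 ]
 [ 0.5191 -0.3378  0.2931]
 [ 0.5192 -0.3377  0.2933]
 [ 0.5192 -0.3376  0.2934]
 [ 0.5192 -0.3375  0.2934]
 [ 0.5192 -0.3374  0.2935]] [0.     0.0002 0.0003] [ 0.5192 -0.3377  0.2931]
```

```bash
python3 -m handwheel '[[0,0.02,0,-0.04,-0.002,0],[-0.001,0.045,0,-0.08,-0.004,0],[-0.002,0.07,0,-0.12,-0.006,0],[-0.003,0.095,-0.01,-0.16,-0.008,0],[-0.004,0.12,-0.03,-0.2,-0.01,0.001],[-0.004,0.145,-0.05,-0.24,-0.012,0.001],[-0.004,0.165,-0.07,-0.277,-0.012,0.001],[-0.004,0.176,-0.08,-0.277,-0.012,0.001]]'
python3 -m handwheel '[[0,0,0,0,0,0],[0,0,0,0,0,0],[0,0,0,0,0,0],[0,0,0,0,0,0],[0,0,0,0,0,0],[0,0,0,0,0,0],[0,0,0,0,0,0],[0,0,0,0,0,0]]'
python3 - <<'E'
from h import *
s,p,D=snap('wrist','w5.png');inbin(s,(-.008,0,0));want(.02,.08,32)
scoopfit(p,D,s);binfit(p,D,s)
P=cloud('wrist',D,blue(p),s);P=P[(P[:,0]>.47)&(P[:,0]<.56)&(P[:,1]>-.16)&(P[:,1]<-.04)&(P[:,2]>.01)&(P[:,2]<.04)]
Sb,_=tgt(A,0);B=(P-BO)@Sb;print('marble cloud bin x',np.percentile(B[:,0],[1,50,99]))
E
```

```text
time_s: 8.03
position: [0.5124, -0.1559, 0.2114]
tcp_rot: [[-0.053, 0.999, 0.006], [0.977, 0.053, -0.206], [-0.206, -0.005, -0.979]]
force: [-0.1, 0.0, -1.6]
opening: 0.157
grasp_force: 30.0
time_s: 8.7
position: [0.5152, -0.1619, 0.2138]
tcp_rot: [[-0.047, 0.999, 0.011], [0.977, 0.048, -0.208], [-0.208, 0.001, -0.978]]
force: [0.7, -0.8, -1.1]
opening: 0.158
grasp_force: 30.0
pt (-0.008, 0, 0) bin [ 0.0207 -0.0002  0.0812] tilt 32.015554610698125 yaw -0.04576453887803561 roll 0.03763944544573105
now [ 0.5152 -0.1618  0.2137] shift [ 0.0003  0.0005 -0.0011] turn/2 [0.0001 0.0002 0.0001]
strap n 710 slope deg -0.6914653645217166 z at .03 -0.0009327440748035821
rim y [-0.0433  0.0445] x [-0.0599  0.0102] z [0.0208 0.0231]
lip minx -0.05975343121205313 z there 0.02014275671279958
yaw deg 0.08327480026709788
-0.2 -0.15 near 78 x [0.4764 0.4785 0.4803] y -0.19209119686160497 z 0.05417959964963434
-0.2 -0.15 far 94 x [0.5547 0.5564 0.559 ] y -0.18968180664764928 z 0.054340341187993135
-0.15 -0.11 near 180 x [0.4721 0.4746 0.4769] y -0.12408996989279036 z 0.05403016163856175
-0.15 -0.11 far 166 x [0.5514 0.5538 0.5562] y -0.12356717995639954 z 0.05422648390257702
-0.085 -0.05 near 295 x [0.4696 0.4727 0.4749] y -0.06705078957615221 z 0.05407907464537565
-0.085 -0.05 far 292 x [0.5481 0.5502 0.5535] y -0.06726425454870166 z 0.054168785609755674
bar 1316 [[ 0.4689 -0.1282  0.0686]
 [ 0.5126 -0.0942  0.0776]
 [ 0.5567 -0.083   0.0845]] slope [ 0.0458 -0.1186]
end wall 462 [[ 0.4879 -0.0426  0.0456]
 [ 0.512  -0.0399  0.0542]
 [ 0.536  -0.0369  0.056 ]]
floor z 0.00344441912436802
marble cloud bin x [-0.0783 -0.0552 -0.0205]
```

View pics/w5.png

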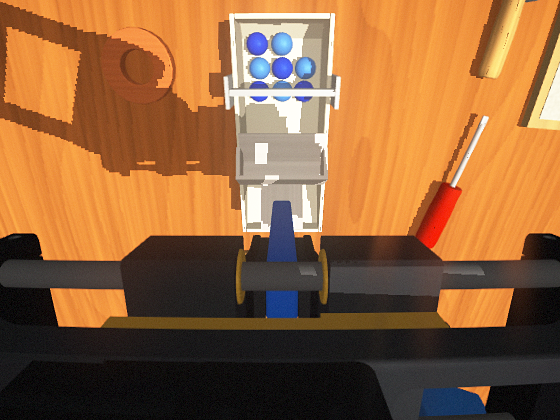

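The scoop at (281,160) is centred over the bin, mouth down. The rows of marbles lie beyond the bar at (282,92). Descending.

```bash
python3 -m handwheel '[[0,0,-0.01,0,0,0],[0,0,-0.025,0,0,0],[0,0,-0.04,0,0,0],[0,0,-0.055,0,0,0],[0,0,-0.065,0,0,0],[0,0,-0.071,0,0,0],[0,0,-0.075,0,0,0],[0,0,-0.077,0,0,0]]'
python3 -m handwheel '[[0,0,0,0,0,0],[0,0,0,0,0,0],[0,0,0,0,0,0],[0,0,-0.001,0,0,0],[0,0,-0.001,0,0,0],[0,0,-0.0015,0,0,0],[0,0,-0.0015,0,0,0],[0,0,-0.0015,0,0,0]]'
python3 - <<'E'
from h import *
s,p,D=snap('wrist');inbin(s,(-.008,0,0));inbin(s,(-.028,0,.014));want(.02,.001,32)
scoopfit(p,D,s)
E
```

```text
time_s: 9.42
position: [0.5152, -0.1613, 0.136]
tcp_rot: [[-0.049, 0.999, 0.01], [0.977, 0.05, -0.208], [-0.208, -0.0, -0.978]]
force: [0.7, -0.0, -1.0]
opening: 0.159
grasp_force: 30.0
time_s: 10.08
position: [0.5152, -0.1613, 0.1351]
tcp_rot: [[-0.048, 0.999, 0.01], [0.977, 0.049, -0.208], [-0.208, 0.0, -0.978]]
force: [0.4, -0.6, -1.6]
opening: 0.159
grasp_force: 30.0
pt (-0.008, 0, 0) bin [ 0.02   -0.0003  0.0025] tilt 32.008360570860205 yaw 0.026461424330168175 roll 0.011570978632859365
pt (-0.028, 0, 0.014) bin [-0.0043 -0.0003  0.0038] tilt 32.008360570860205 yaw 0.026461424330168175 roll 0.011570978632859365
now [ 0.5152 -0.1614  0.1351] shift [ 0.0003  0.0001 -0.0015] turn/2 [ 0.0001  0.0001 -0.0003]
strap n 717 slope deg -0.35478369621150296 z at .03 -0.0009141076856024118
rim y [-0.0402  0.0417] x [-0.0598  0.046 ] z [0.0245 0.0395]
lip minx -0.059679463864967884 z there 0.025359933189777174
yaw deg -1.023821969190939
```

```bash
for i in 1 2; do python3 -m handwheel '[[0,0,-0.0005,0,0,0],[0,0,-0.001,0,0,0],[0,0,-0.0012,0,0,0],[0,0,-0.0012,0,0,0],[0,0,-0.0012,0,0,0],[0,0,-0.0012,0,0,0],[0,0,-0.0012,0,0,0],[0,0,-0.0012,0,0,0]]' | egrep 'pos|force'; done
```

```text
position: [0.5152, -0.1613, 0.1338]
force: [-0.3, -0.3, -1.7]
grasp_force: 30.0
position: [0.5153, -0.1614, 0.1333]
force: [-1.3, 0.5, 4.6]
grasp_force: 30.0
```

```bash
python3 -m handwheel '[[0,0,0.0006,0,0,0],[-0.0002,0.005,0.0006,0,0,0],[-0.0005,0.011,0.0006,0,0,0],[-0.0008,0.017,0.0006,0,0,0],[-0.0011,0.023,0.0006,0,0,0],[-0.0014,0.029,0.0006,0,0,0],[-0.0017,0.035,0.0006,0,0,0],[-0.002,0.04,0.0006,0,0,0]]'  | egrep 'pos|force'
python3 -m handwheel '[[-0.0001,0.003,0,0,0,0],[-0.0003,0.006,0,0,0,0],[-0.0005,0.009,0,0,0,0],[-0.0006,0.012,0,0,0,0],[-0.0006,0.012,0,0,0,0],[-0.0006,0.012,0,0,0,0],[-0.0006,0.012,0,0,0,0],[-0.0006,0.012,0,0,0,0]]'  | egrep 'pos|force'
python3 - <<'E'
from h import *
s,p,D=snap('wrist','w6.png');inbin(s,(-.008,0,0));inbin(s,(-.028,0,.014))
cv2.imwrite('pics/w6c.png',cv2.resize(p[10:250,190:370],None,fx=2.4,fy=2.4,interpolation=cv2.INTER_CUBIC))
E
```

```text
position: [0.5133, -0.1206, 0.1334]
force: [-0.8, -2.9, 1.8]
grasp_force: 30.0
position: [0.5126, -0.1089, 0.1333]
force: [0.2, 1.3, 3.9]
grasp_force: 30.0
pt (-0.008, 0, 0) bin [-0.0325 -0.0002  0.0007] tilt 31.95411056737942 yaw -0.03654780023407006 roll 0.03859379898285356
pt (-0.028, 0, 0.014) bin [-0.0569 -0.0002  0.002 ] tilt 31.95411056737942 yaw -0.03654780023407006 roll 0.03859379898285356
```

View pics/w6c.png

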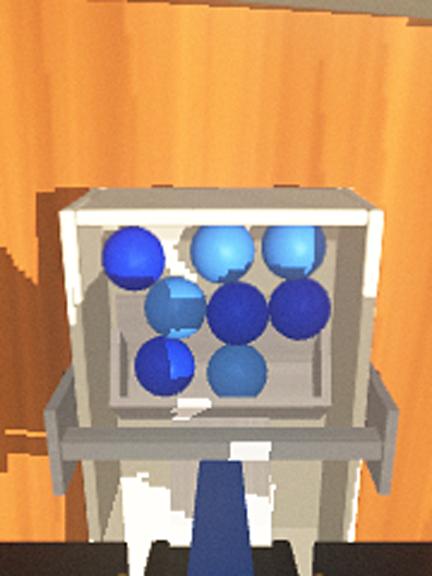

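Five marbles are in the scoop, two at the back at crop (165,365) and (237,372) and three on the ramp. Next I work out the levelling path.

```bash
python3 - <<'E'
from h import *
for x,z,t in [(-.037,.001,32),(-.037,.003,26),(-.037,.006,20),(-.037,.008,14),(-.038,.01,8),(-.039,.012,2),(-.04,.012,0),(-.052,.012,0),(-.052,.0365,0)]: want(x,z,t)
E
```

```text
now [ 0.5126 -0.109   0.1332] shift [0.0001 0.0046 0.0003] turn/2 [-0.0004  0.0002  0.0001]
now [ 0.5126 -0.109   0.1332] shift [ 0.0007 -0.0088  0.0003] turn/2 [0.0519 0.0028 0.0001]
now [ 0.5126 -0.109   0.1332] shift [ 0.0014 -0.0218 -0.0002] turn/2 [0.1042 0.0053 0.0001]
now [ 0.5126 -0.109   0.1332] shift [ 0.002  -0.0345 -0.003 ] turn/2 [0.1565 0.0079 0.0002]
now [ 0.5126 -0.109   0.1332] shift [ 0.0025 -0.0455 -0.0071] turn/2 [0.2088 0.0104 0.0002]
now [ 0.5126 -0.109   0.1332] shift [ 0.0031 -0.0559 -0.0124] turn/2 [0.2611 0.013  0.0002]
now [ 0.5126 -0.109   0.1332] shift [ 0.0032 -0.0585 -0.0151] turn/2 [0.2785 0.0138 0.0002]
now [ 0.5126 -0.109   0.1332] shift [ 0.0026 -0.0465 -0.0151] turn/2 [0.2785 0.0138 0.0002]
now [ 0.5126 -0.109   0.1332] shift [ 0.0026 -0.0465  0.0094] turn/2 [0.2785 0.0138 0.0002]
```

```bash
python3 -m handwheel '[[0,0.002,0.0003,0,0,0],[0.0001,0.0046,0.0005,0,0,0],[0.0007,-0.009,0.001,0.052,0.003,0],[0.0014,-0.022,0.001,0.104,0.005,0],[0.002,-0.0345,-0.002,0.156,0.008,0],[0.0025,-0.0455,-0.006,0.209,0.01,0],[0.0031,-0.056,-0.011,0.261,0.013,0],[0.0032,-0.0585,-0.014,0.279,0.014,0]]'  | egrep 'pos|force'
python3 -m handwheel '[[0,0,0,0,0,0],[0,0,0,0,0,0],[0,0,0,0,0,0],[0,0,0,0,0,0],[0,0,0,0,0,0],[0,0,0,0,0,0],[0,0,0,0,0,0],[0,0,0,0,0,0]]'  | egrep 'pos|force'
python3 - <<'E'
from h import *
s,p,D=snap('wrist','w7.png');inbin(s)
scoopfit(p,D,s)
want(-.052,.030,0);want(-.052,.0365,0);want(.0,.0365,0);want(.01,.0365,0)
cv2.imwrite('pics/w7c.png',cv2.resize(p[10:250,190:370],None,fx=2.4,fy=2.4,interpolation=cv2.INTER_CUBIC))
E
```

```text
position: [0.5161, -0.1716, 0.1177]
force: [0.2, -0.7, -2.1]
grasp_force: 30.0
position: [0.5159, -0.1674, 0.1195]
force: [0.6, 0.6, -1.3]
grasp_force: 30.0
pt (0, 0, 0) bin [-0.032   0.      0.0134] tilt 0.01856331677321192 yaw 0.08698611689739456 roll 0.0001856046597001035
strap n 739 slope deg 0.6071916681223689 z at .03 -0.0013974420116228414
rim y [-0.0413  0.0423] x [-0.0583  0.0509] z [0.0341 0.0384]
lip minx -0.05828331866848441 z there 0.0345445298042467
yaw deg 0.7619776652081951
now [ 0.5159 -0.1675  0.1195] shift [-0.0007  0.0121  0.0167] turn/2 [ 0.0001 -0.     -0.0006]
now [ 0.5159 -0.1675  0.1195] shift [-0.0007  0.0121  0.0232] turn/2 [ 0.0001 -0.     -0.0006]
now [ 0.5159 -0.1675  0.1195] shift [ 0.0018 -0.0399  0.0232] turn/2 [ 0.0001 -0.     -0.0006]
now [ 0.5159 -0.1675  0.1195] shift [ 0.0023 -0.0499  0.0232] turn/2 [ 0.0001 -0.     -0.0006]
```

View pics/w7c.png

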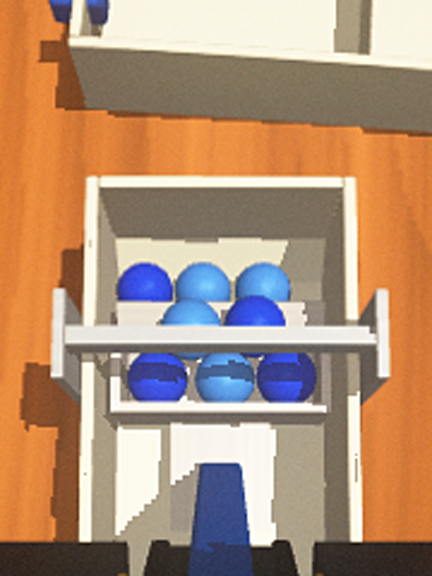

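Three marbles sit in the pocket row at crop y≈377, two lie on the ramp, and three stay in the bin. Now I raise the rim under the bar and check.

```bash
python3 -m handwheel '[[0,0,0.004,0,0,0],[0,0,0.008,0,0,0],[-0.0003,0.005,0.009,0,0,0],[-0.0006,0.01,0.009,0,0,0],[-0.0007,0.012,0.012,0,0,0],[-0.0007,0.012,0.017,0,0,0],[-0.0007,0.012,0.021,0,0,0],[-0.0007,0.012,0.0235,0,0,0]]'  | egrep 'pos|force'
python3 -m handwheel '[[0,0,0,0,0,0],[0,0,0,0,0,0],[0,0,0,0,0,0],[0,0,0,0,0,0],[0,0,0,0,0,0],[0,0,0,0,0,0],[0,0,0,0,0,0],[0,0,0,0,0,0]]'  | egrep 'pos|force'
python3 - <<'E'
from h import *
s,p,D=snap('wrist','w8.png');inbin(s)
cv2.imwrite('pics/w8c.png',cv2.resize(p[10:250,190:370],None,fx=2.4,fy=2.4,interpolation=cv2.INTER_CUBIC))
for i in range(2):
    Sx=None
a,d=cams.capture('side');cv2.imwrite('pics/s8.png',cv2.resize(a[170:290,230:390],None,fx=4,fy=4,interpolation=cv2.INTER_CUBIC))
E
```

```text
position: [0.5154, -0.156, 0.1434]
force: [0.5, -0.5, -1.6]
grasp_force: 30.0
position: [0.5151, -0.1558, 0.1427]
force: [0.8, -0.2, -1.9]
grasp_force: 30.0
pt (0, 0, 0) bin [-0.0436 -0.0002  0.0365] tilt -0.011535564726397595 yaw 0.03362822317746698 roll -0.024871690784678758
```

View pics/w8c.png

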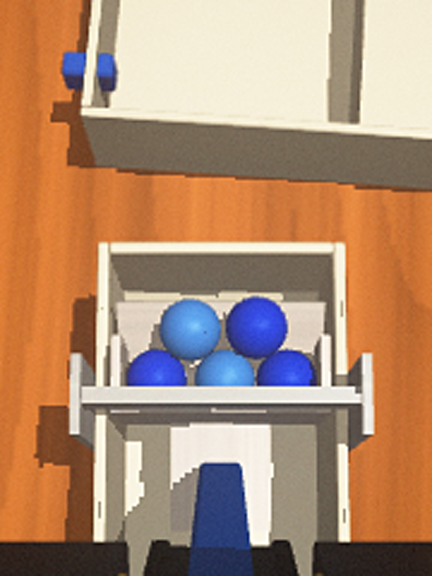

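The bar at crop (220,397) is over the back wall, with the rim 2–3 mm below it. Drawing back slowly.

```bash
python3 -m handwheel '[[0.0002,-0.003,0.0005,0,0,0],[0.0003,-0.006,0.0005,0,0,0],[0.0005,-0.009,0.0005,0,0,0],[0.0006,-0.012,0.0005,0,0,0],[0.0008,-0.015,0.0005,0,0,0],[0.0009,-0.018,0.0005,0,0,0],[0.001,-0.021,0.0005,0,0,0],[0.0012,-0.024,0.0005,0,0,0]]'  | egrep 'pos|force'
python3 -m handwheel '[[0.0002,-0.003,0,0,0,0],[0.0003,-0.006,0,0,0,0],[0.0005,-0.009,0,0,0,0],[0.0006,-0.012,0,0,0,0],[0.0008,-0.015,0,0,0,0],[0.0009,-0.018,0,0,0,0],[0.001,-0.021,0,0,0,0],[0.0012,-0.024,0,0,0,0]]'  | egrep 'pos|force'
python3 -m handwheel '[[0.0001,-0.001,0,0,0,0],[0.0002,-0.003,0,0,0,0],[0.0003,-0.005,0,0,0,0],[0.0003,-0.006,0,0,0,0],[0.0003,-0.006,0,0,0,0],[0.0003,-0.006,0,0,0,0],[0.0003,-0.006,0,0,0,0],[0.0003,-0.006,0,0,0,0]]'  | egrep 'pos|force'
python3 - <<'E'
from h import *
s,p,D=snap('wrist','w9.png');inbin(s)
cv2.imwrite('pics/w9c.png',cv2.resize(p[10:250,190:370],None,fx=2.4,fy=2.4,interpolation=cv2.INTER_CUBIC))
E
```

```text
position: [0.5148, -0.1781, 0.1419]
force: [-0.2, 6.3, -13.3]
grasp_force: 30.0
position: [0.5179, -0.2042, 0.1442]
force: [0.1, -0.2, -1.2]
grasp_force: 30.0
position: [0.5178, -0.2097, 0.1432]
force: [0.6, 0.8, -1.7]
grasp_force: 30.0
pt (0, 0, 0) bin [ 0.0102 -0.0002  0.0371] tilt -0.017028622039484662 yaw 0.04054789826381653 roll -0.025040593979598215
```

View pics/w9c.png

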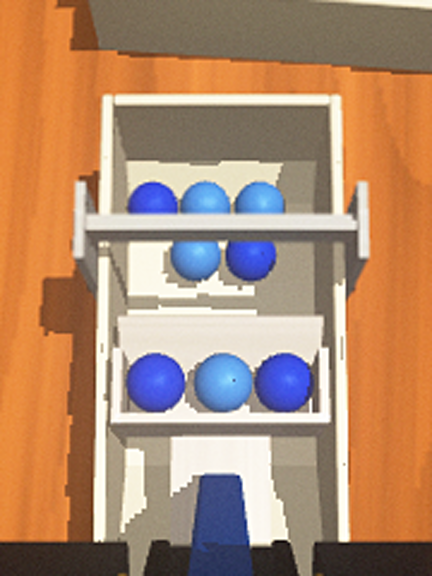

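The strike worked: three marbles are in the pocket at crop y≈382 and five are back in the bin. Lifting.

```bash
python3 -m handwheel '[[0,0,0.008,0,0,0],[0,0,0.02,0,0,0],[0,0,0.035,0,0,0],[0,0,0.05,0,0,0],[0,0,0.07,0,0,0],[0,0,0.09,0,0,0],[0,0,0.1,0,0,0],[0,0,0.1,0,0,0]]'  | egrep 'pos|force'
python3 -m handwheel '[[0,0,0,0,0,0],[0,0,0,0,0,0],[0,0,0,0,0,0],[0,0,0,0,0,0],[0,0.01,0,0,0,0],[0,0.025,0,0,0,0],[0,0.04,0,0,0,0],[0,0.05,0,0,0,0]]'  | egrep 'pos|force'
python3 -m handwheel '[[0,0,0,0,0,0],[0,0,0,0,0,0],[0,0,0,0,0,0],[0,0,0,0,0,0],[0,0,0,0,0,0],[0,0,0,0,0,0],[0,0,0,0,0,0],[0,0,0,0,0,0]]'  | egrep 'pos|force'
python3 - <<'E'
from h import *
s,p,D=snap('wrist','w10.png');inbin(s);scoopfit(p,D,s)
tips(['kit_marbles','kit_jewels'],'wrist',D,s,2)
P=cloud('wrist',D,np.ones(D.shape,bool),s)
W=P[(P[:,0]>.42)&(P[:,0]<.66)&(P[:,1]>0)&(P[:,1]<.15)&(P[:,2]>.028)&(P[:,2]<.045)]
print(len(W));r=cv2.minAreaRect(W[:,:2].astype(np.float32));print(r,np.percentile(W,[1,99],axis=0))
E
```

```text
position: [0.5191, -0.2107, 0.2465]
force: [0.7, -0.4, -1.5]
grasp_force: 30.0
position: [0.5171, -0.1568, 0.2431]
force: [0.6, 0.8, -1.0]
grasp_force: 30.0
position: [0.5178, -0.1602, 0.2432]
force: [0.0, -0.1, -1.3]
grasp_force: 30.0
pt (0, 0, 0) bin [-0.0392  0.0023  0.137 ] tilt -0.0022325146982632932 yaw 0.009131103705207717 roll -0.0191275220019246
strap n 882 slope deg -8.21062734596921 z at .03 -0.003284489003676327
rim y [-0.0305  0.0288] x [0.0123 0.0393] z [0.0192 0.0291]
lip minx -0.023153524645926692 z there 0.005858087835906564
yaw deg 0.05087126371901456
wrist kit_marbles 0.78 [286.6  75.5] [0.514  0.0696 0.0039]
2923
((0.5371203422546387, 0.06789211928844452), (0.11061716824769974, 0.18288101255893707), 88.9680404663086) [[0.4486 0.012  0.0282]
 [0.6274 0.122  0.0387]]
```

View pics/w10.png

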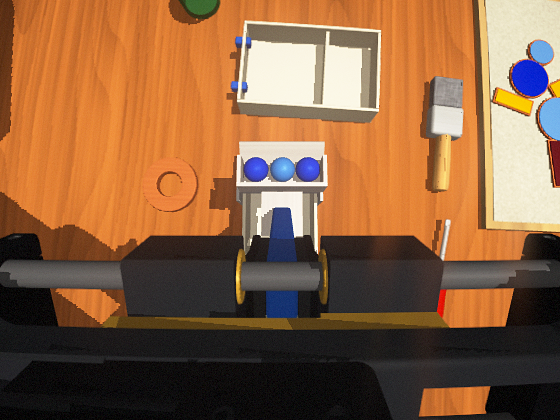

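The scoop holds exactly three marbles at (256..308,169), the bar is cleared, and the kit box is at (310,70). The scoop has pitched about 3.5° mouth-down in the grip, which I'll account for. Computing the tip path.

```bash
python3 - <<'E'
from h import *
lip=(-.0225,0,.0085);O=np.array([.511,.056,0])
for z,t in [(.12,0),(.07,0),(.065,12),(.06,24),(.055,34),(.055,40),(.055,46),(.055,54)]: want(0,z,t,ref=lip,O=O)
E
```

```text
now [ 0.5178 -0.16    0.2432] shift [-0.0028  0.1224 -0.0296] turn/2 [-0.     -0.0002 -0.0002]
now [ 0.5178 -0.16    0.2432] shift [-0.0028  0.1224 -0.0796] turn/2 [-0.     -0.0002 -0.0002]
now [ 0.5178 -0.16    0.2432] shift [-0.0039  0.1439 -0.0671] turn/2 [-0.1046 -0.0053 -0.0002]
now [ 0.5178 -0.16    0.2432] shift [-0.0051  0.1685 -0.0596] turn/2 [-0.2092 -0.0104 -0.0002]
now [ 0.5178 -0.16    0.2432] shift [-0.0062  0.1907 -0.0582] turn/2 [-0.2964 -0.0147 -0.0001]
now [ 0.5178 -0.16    0.2432] shift [-0.0068  0.2044 -0.0563] turn/2 [-0.3487 -0.0173 -0.0001]
now [ 0.5178 -0.16    0.2432] shift [-0.0075  0.2182 -0.0558] turn/2 [-0.401  -0.0198 -0.0001]
now [ 0.5178 -0.16    0.2432] shift [-0.0084  0.2366 -0.0574] turn/2 [-0.4707 -0.0233 -0.0001]
```

```bash
python3 -m handwheel '[[0,0.012,0,0,0,0],[-0.001,0.03,0,0,0,0],[-0.001,0.05,0,0,0,0],[-0.002,0.07,-0.002,0,0,0],[-0.002,0.09,-0.008,0,0,0],[-0.003,0.107,-0.015,0,0,0],[-0.003,0.118,-0.024,0,0,0],[-0.003,0.1225,-0.03,0,0,0]]' | egrep 'time|pos|force'
python3 -m handwheel '[[0,0,-0.02,0,0,0],[0,0,-0.04,0,0,0],[0,0,-0.05,0,0,0],[-0.0005,0.01,-0.044,-0.052,-0.0025,0],[-0.001,0.0215,-0.0375,-0.105,-0.005,0],[-0.0017,0.034,-0.034,-0.157,-0.0075,0],[-0.0023,0.046,-0.03,-0.209,-0.01,0],[-0.0023,0.046,-0.03,-0.209,-0.01,0]]' | egrep 'time|pos|force'
python3 - <<'E'
from h import *
s=bot.read_state()
lip=(-.0225,0,.0085);O=np.array([.511,.056,0])
for z,t in [(.06,24),(.055,34),(.055,40),(.055,46),(.055,54)]: want(0,z,t,ref=lip,O=O)
E
```

```text
time_s: 20.53
position: [0.5137, -0.0346, 0.2129]
force: [0.0, 0.1, -2.4]
grasp_force: 30.0
time_s: 21.2
position: [0.5116, 0.0134, 0.1842]
force: [-0.4, 0.4, -1.0]
grasp_force: 30.0
now [0.5116 0.0134 0.1842] shift [ 0.0011 -0.0049 -0.0006] turn/2 [ 0.0004 -0.0002 -0.0029]
now [0.5116 0.0134 0.1842] shift [-0.      0.0173  0.0008] turn/2 [-0.0868 -0.0047 -0.0028]
now [0.5116 0.0134 0.1842] shift [-0.0007  0.031   0.0027] turn/2 [-0.1391 -0.0075 -0.0028]
now [0.5116 0.0134 0.1842] shift [-0.0014  0.0448  0.0032] turn/2 [-0.1914 -0.0102 -0.0028]
now [0.5116 0.0134 0.1842] shift [-0.0023  0.0632  0.0016] turn/2 [-0.2611 -0.0138 -0.0027]
```

```bash
python3 -m handwheel '[[0,0,0,0,0,0],[0,0.008,0.0005,-0.03,-0.0015,0],[0,0.015,0.001,-0.06,-0.003,0],[-0.001,0.022,0.0014,-0.087,-0.0045,0],[-0.001,0.027,0.002,-0.105,-0.0055,0],[-0.0012,0.0315,0.0025,-0.122,-0.0065,0],[-0.0015,0.036,0.003,-0.139,-0.007,0],[-0.0015,0.036,0.003,-0.139,-0.007,0]]' | egrep 'time|pos|force'
python3 -m handwheel '[[0,0.003,0,-0.013,-0.0007,0],[-0.0003,0.007,0.0003,-0.026,-0.0014,0],[-0.0006,0.0105,0.0005,-0.04,-0.002,0],[-0.0007,0.014,0.0007,-0.053,-0.0027,0],[-0.001,0.019,0.0003,-0.07,-0.0036,0],[-0.0013,0.0235,0,-0.087,-0.0045,0],[-0.0016,0.028,-0.0004,-0.105,-0.0054,0],[-0.0017,0.032,-0.001,-0.122,-0.0063,0]]' | egrep 'time|pos|force'
python3 -m handwheel '[[0,0,0,0,0,0],[0,0,0,0,0,0],[0,0,0,0,0,0],[0,0,0,0,0,0],[0,0,0,0,0,0],[0,0,0,0,0,0],[0,0,0,0,0,0],[0,0,0,0,0,0]]'  | egrep 'pos|force'
python3 - <<'E'
from h import *
s,p,D=snap('wrist')
cv2.imwrite('pics/w11c.png',cv2.resize(p[0:250,150:430],None,fx=2.2,fy=2.2,interpolation=cv2.INTER_CUBIC))
E
```

```text
time_s: 21.87
position: [0.511, 0.0447, 0.1856]
force: [-0.9, -0.6, -0.9]
grasp_force: 30.0
time_s: 22.53
position: [0.5096, 0.0755, 0.185]
force: [0.5, -0.8, -0.4]
grasp_force: 30.0
position: [0.5093, 0.0765, 0.1854]
force: [-0.8, 0.2, -1.2]
grasp_force: 30.0
```

View pics/w11c.png

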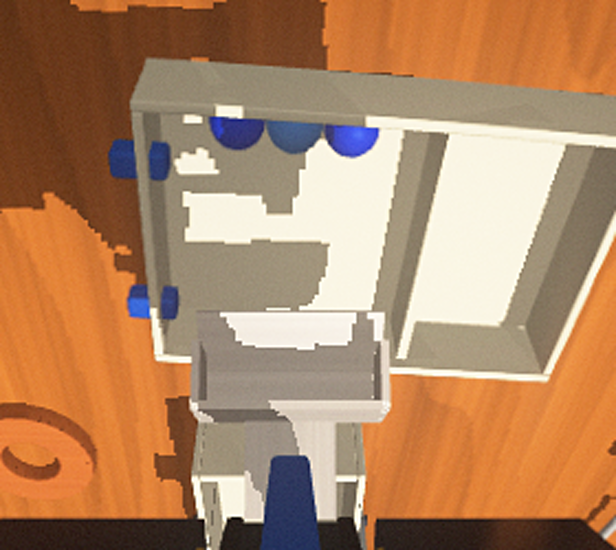

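All three marbles lie in the large compartment at crop (235..350,130) and the scoop is empty. Heading back to the mat.

```bash
python3 - <<'E'
from h import *
want(0,.16,-3.5,ref=(0,0,0),O=np.array([.512,-.05,0]))
want(0,.16,-3.5,ref=(0,0,0),O=np.array([.495,-.36,0]),a=12)
E
```

```text
now [0.5093 0.0766 0.1853] shift [ 0.0059 -0.2038  0.0723] turn/2 [0.5004 0.0245 0.0001]
now [0.5093 0.0766 0.1853] shift [ 0.0012 -0.5123  0.0723] turn/2 [0.4973 0.0647 0.0735]
```

```bash
python3 -m handwheel '[[0,-0.01,0.02,0.03,0.0015,0],[0.001,-0.03,0.04,0.09,0.0045,0],[0.002,-0.055,0.055,0.15,0.0075,0],[0.003,-0.085,0.07,0.21,0.01,0],[0.004,-0.115,0.085,0.27,0.013,0],[0.005,-0.15,0.095,0.33,0.016,0],[0.005,-0.18,0.1,0.39,0.019,0],[0.006,-0.204,0.1,0.45,0.022,0]]' | egrep 'time|pos|force'
python3 -m handwheel '[[0,-0.03,0,0.025,0.002,0],[-0.001,-0.07,0,0.05,0.0025,0.01],[-0.002,-0.11,0,0.05,0.003,0.02],[-0.003,-0.15,0,0.05,0.003,0.035],[-0.004,-0.19,0,0.05,0.003,0.05],[-0.005,-0.23,0,0.05,0.003,0.065],[-0.005,-0.27,0,0.05,0.003,0.08],[-0.005,-0.3,0,0.05,0.003,0.08]]' | egrep 'time|pos|force'
python3 -m handwheel '[[0,0,0,0,0,0],[0,0,0,0,0,0],[0,0,0,0,0,0],[0,0,0,0,0,0],[0,0,0,0,0,0],[0,0,0,0,0,0],[0,0,0,0,0,0],[0,0,0,0,0,0]]'  | egrep 'pos|force'
python3 - <<'E'
from h import *
s,p,D=snap('wrist','w12.png')
h=cv2.cvtColor(p,cv2.COLOR_BGR2HSV);w=(h[...,1]<60)&(h[...,2]>90)
Q=cloud('wrist',D,w,s);X=((Q-s['position'])@np.array(s['tcp_rot'])-[0,0,.006])@R0+[.0685,0,.094]
st=X[(X[:,0]>.012)&(X[:,0]<.05)&(abs(X[:,1])<.013)&(abs(X[:,2])<.02)];print('strap',len(st),np.percentile(st,[5,50,95],axis=0),np.degrees(np.arctan(np.polyfit(st[:,0],st[:,2],1)[0])))
lp=X[(abs(X[:,1])<.028)&(X[:,0]<-.01)&(X[:,0]>-.045)&(X[:,2]>-.02)];print('lip',len(lp),np.percentile(lp,[1,50],axis=0))
rm=X[(abs(X[:,1])<.04)&(abs(X[:,0])<.02)&(X[:,2]>.015)&(X[:,2]<.05)];print('rim',len(rm),np.percentile(rm,[2,50,98],axis=0))
tips(['scoop_base','scoop_lip','mat_top'],'wrist',D,s,1)
want(0,.16,-3.5,ref=(0,0,0),O=np.array([.495,-.36,0]),a=12)
E
```

```text
time_s: 23.92
position: [0.5163, -0.1308, 0.2885]
force: [0.5, 0.7, -1.6]
grasp_force: 30.0
time_s: 24.58
position: [0.5096, -0.4308, 0.2845]
force: [0.5, -0.4, -0.5]
grasp_force: 30.0
position: [0.5105, -0.4267, 0.2856]
force: [-0.3, 0.4, -1.3]
grasp_force: 30.0
strap 1076 [[ 0.0129 -0.0121 -0.0047]
 [ 0.0225 -0.0007 -0.0032]
 [ 0.0449  0.0117  0.018 ]] -22.942235572791574
lip 1227 [[-0.0231 -0.0276 -0.0016]
 [-0.0169  0.0001  0.0025]]
rim 663 [[-0.0083 -0.0338  0.0157]
 [ 0.0128  0.0001  0.0175]
 [ 0.0151  0.0347  0.019 ]]
wrist scoop_base 0.88 [279.8 178.6] [ 0.4962 -0.3601  0.183 ]
wrist scoop_lip 0.7 [282.2 143.4] [ 0.4925 -0.3334  0.1939]
now [ 0.5103 -0.4272  0.2853] shift [ 0.0001 -0.0085 -0.0277] turn/2 [0.0155 0.0068 0.0004]
```

View pics/w12.png

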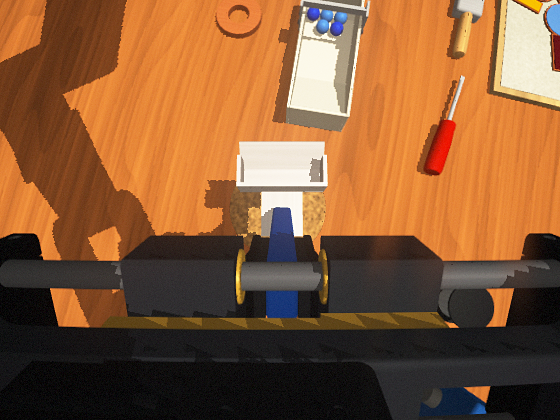

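Empty scoop at (281,165), above the mat. The five marbles stay in the bin, and the pitch slip is now 3.8°. Computing the set-down.

```bash
python3 - <<'E'
from h import *
for z in (.06,.012,.007,.006): want(0,z,-3.8,ref=(.0062,0,-.0045),O=np.array([.490,-.362,0]),a=12)
E
```

```text
now [ 0.5103 -0.4272  0.2853] shift [-0.006  -0.0052 -0.1232] turn/2 [0.0181 0.0073 0.0004]
now [ 0.5103 -0.4272  0.2853] shift [-0.006  -0.0052 -0.1712] turn/2 [0.0181 0.0073 0.0004]
now [ 0.5103 -0.4272  0.2853] shift [-0.006  -0.0052 -0.1762] turn/2 [0.0181 0.0073 0.0004]
now [ 0.5103 -0.4272  0.2853] shift [-0.006  -0.0052 -0.1772] turn/2 [0.0181 0.0073 0.0004]
```

```bash
python3 -m handwheel '[[-0.002,-0.002,-0.03,0.005,0.002,0],[-0.004,-0.004,-0.06,0.01,0.004,0],[-0.006,-0.005,-0.09,0.018,0.007,0],[-0.006,-0.005,-0.115,0.018,0.007,0],[-0.006,-0.005,-0.135,0.018,0.007,0],[-0.006,-0.005,-0.15,0.018,0.007,0],[-0.006,-0.005,-0.16,0.018,0.007,0],[-0.006,-0.005,-0.166,0.018,0.007,0]]' | egrep 'time|pos|force'
python3 -m handwheel '[[0,0,0,0,0,0],[0,0,0,0,0,0],[0,0,0,0,0,0],[0,0,-0.002,0,0,0],[0,0,-0.004,0,0,0],[0,0,-0.006,0,0,0],[0,0,-0.006,0,0,0],[0,0,-0.006,0,0,0]]'  | egrep 'pos|force'
for i in 1 2 3; do python3 -m handwheel '[[0,0,-0.0005,0,0,0],[0,0,-0.001,0,0,0],[0,0,-0.0015,0,0,0],[0,0,-0.0015,0,0,0],[0,0,-0.0015,0,0,0],[0,0,-0.0015,0,0,0],[0,0,-0.0015,0,0,0],[0,0,-0.0015,0,0,0]]' | egrep 'pos|force'; done
```

```text
time_s: 26.12
position: [0.5041, -0.4322, 0.1181]
force: [0.4, 0.9, -1.8]
grasp_force: 30.0
position: [0.5042, -0.4322, 0.1132]
force: [-0.8, -0.4, -1.4]
grasp_force: 30.0
position: [0.5043, -0.4324, 0.1118]
force: [-0.6, -0.0, -1.3]
grasp_force: 30.0
position: [0.5043, -0.4324, 0.1102]
force: [-0.3, 0.1, -1.1]
grasp_force: 30.0
position: [0.5043, -0.4324, 0.1091]
force: [0.7, 0.6, 1.4]
grasp_force: 30.0
```

```bash
python3 -m handwheel '[[0,0,-0.001,0,0,0],[0,0,-0.001,0,0,0],[0,0,-0.001,0,0,0],[0,0,-0.001,0,0,0],[0,0,-0.001,0,0,0],[0,0,-0.001,0,0,0],[0,0,-0.001,0,0,0],[0,0,-0.001,0,0,0]]' | egrep 'pos|force'
python3 -m handwheel '[[0,0,0,0,0,0],[0,0,0,0,0,0],[0,0,0,0,0,0],[0,0,0,0,0,0],[0,0,0,0,0,0],[0,0,0,0,0,0],[0,0,0,0,0,0],[0,0,0,0,0,0]]' -0.3 | egrep 'pos|force|open'
python3 -m handwheel '[[0.001,-0.002,0.008,0,0,0],[0.002,-0.006,0.02,0,0,0],[0.003,-0.012,0.036,0,0,0],[0.004,-0.017,0.055,0,0,0],[0.005,-0.022,0.075,0,0,0],[0.006,-0.028,0.1,0,0,0],[0.006,-0.028,0.14,0,0,0],[0.006,-0.028,0.16,0,0,0]]' | egrep 'pos|force'
python3 - <<'E'
from h import *
s,p,D=snap('wrist','w13.png');tips(['scoop_base','scoop_lip','mat_top','scoop_grip'],'wrist',D,s,1)
h=cv2.cvtColor(p,cv2.COLOR_BGR2HSV);w=(h[...,1]<60)&(h[...,2]>100)
Q=cloud('wrist',D,w,s);Q=Q[(abs(Q[:,0]-.495)<.06)&(abs(Q[:,1]+.36)<.06)]
st=Q[Q[:,2]>.025];r=cv2.minAreaRect(st[:,:2].astype(np.float32));print(len(st),r,np.percentile(st[:,2],[50,98]))
E
```

```text
position: [0.5044, -0.4325, 0.109]
force: [-1.6, -0.3, 5.1]
grasp_force: 30.0
position: [0.5043, -0.4323, 0.1076]
force: [-1.2, 0.1, -0.2]
opening: 0.35
grasp_force: 0.0
position: [0.5111, -0.4617, 0.2727]
force: [1.1, -0.1, 0.6]
grasp_force: 0.0
wrist scoop_base 0.92 [279.8 187.6] [ 0.4896 -0.3644  0.0096]
wrist scoop_lip 0.96 [281.3 165.8] [ 0.4858 -0.3365  0.0191]
wrist mat_top 0.81 [283.3 188.7] [ 0.4953 -0.3692  0.0296]
wrist scoop_grip 0.97 [283.9 231.1] [ 0.5079 -0.4308  0.1302]
201 ((0.4945606589317322, -0.3829382658004761), (0.0693323165178299, 0.07132820785045624), 12.083585739135742) [0.0305 0.0393]
```

View pics/w13.png

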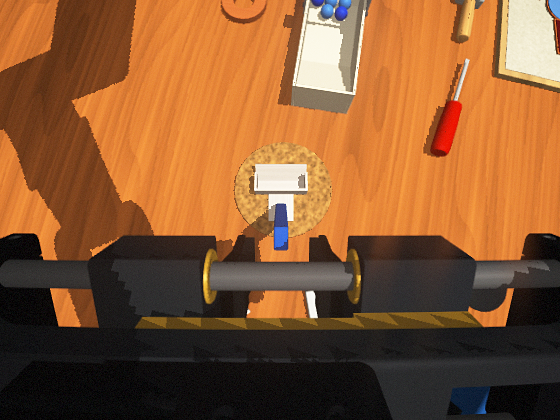

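The scoop stands in the middle of the mat with its base at (281,187), about 3 mm from the mat centre. I've used up my picture budget (slightly over it), so from here I work from numbers only. Jewels next.

```bash
python3 - <<'E'
from h import *
Rd=np.array([[0,1,0],[1,0,0],[0,0,-1.]])
delta([.56,.28,.25],Rd)
E
```

```text
now [ 0.51   -0.46    0.2673] shift [ 0.05    0.74   -0.0173] turn/2 [-0.2072 -0.0217 -0.1027]
```

```bash
python3 -m handwheel '[[0.002,0.02,0.02,-0.03,-0.003,-0.015],[0.005,0.05,0.03,-0.06,-0.006,-0.03],[0.008,0.085,0.03,-0.1,-0.01,-0.05],[0.01,0.12,0.03,-0.14,-0.015,-0.07],[0.012,0.155,0.03,-0.18,-0.019,-0.09],[0.015,0.19,0.03,-0.207,-0.022,-0.103],[0.018,0.225,0.03,-0.207,-0.022,-0.103],[0.02,0.26,0.03,-0.207,-0.022,-0.103]]' 0 | egrep 'pos|force'
python3 -m handwheel '[[0.003,0.035,0,0,0,0],[0.006,0.07,0,0,0,0],[0.009,0.105,0,0,0,0],[0.012,0.14,0,0,0,0],[0.015,0.175,0,0,0,0],[0.018,0.21,0,0,0,0],[0.02,0.245,0,0,0,0],[0.02,0.28,0,0,0,0]]' | egrep 'pos|force'
python3 -m handwheel '[[0.003,0.035,0,0,0,0],[0.006,0.07,0,0,0,0],[0.009,0.105,-0.01,0,0,0],[0.01,0.14,-0.02,0,0,0],[0.01,0.17,-0.03,0,0,0],[0.01,0.19,-0.04,0,0,0],[0.01,0.2,-0.047,0,0,0],[0.01,0.2,-0.047,0,0,0]]' | egrep 'pos|force'
python3 -m handwheel '[[0,0,0,0,0,0],[0,0,0,0,0,0],[0,0,0,0,0,0],[0,0,0,0,0,0],[0,0,0,0,0,0],[0,0,0,0,0,0],[0,0,0,0,0,0],[0,0,0,0,0,0]]' | egrep 'pos|force'
cat >> h.py <<'E'
def jewels(p,D,s,cam='wrist'):
    for q in range(4):
        for a in models.tip_of(f'jewel{q}_center',cam)[:2]: print('net',q,round(a['conf'],2),np.round(a['position'],1),dep(cam,a['position'],D,s),atz(cam,a['position'],.014,s))
    P=cloud(cam,D,np.ones(D.shape,bool),s);h=cv2.cvtColor(p,cv2.COLOR_BGR2HSV).reshape(-1,3);ok=(D.reshape(-1)>0);h=h[ok]
    k=(P[:,0]>.42)&(P[:,0]<.68)&(P[:,1]>-.01)&(P[:,1]<.4)&(P[:,2]<.045)&(h[:,1]>110)
    for n,lo,hi,vmin in(('red',172,8,60),('amber',17,32,110),('green',45,85,50),('purple',132,165,40)):
        m=k&(((h[:,0]>=lo)|(h[:,0]<=hi)) if lo>hi else ((h[:,0]>=lo)&(h[:,0]<=hi)))&(h[:,2]>vmin)&(P[:,2]>.015)
        if m.sum()>20:
            q=P[m];c=np.median(q,0);q=q[np.linalg.norm(q[:,:2]-c[:2],axis=1)<.018];print(n,len(q),'med',c,'lo',np.percentile(q,3,axis=0),'hi',np.percentile(q,97,axis=0))
E
python3 - <<'E'
from h import *
s,p,D=snap('wrist','w14.png');print(s['position'],s['tcp_rot']);jewels(p,D,s);tips(['tray','kit_jewels'],'wrist',D,s,1)
E
```

```text
position: [0.529, -0.1971, 0.2962]
force: [0.1, -0.1, 0.3]
grasp_force: 0.0
position: [0.5493, 0.0814, 0.2958]
force: [1.3, -0.5, -0.3]
grasp_force: 0.0
position: [0.5581, 0.281, 0.2472]
force: [-0.2, 0.3, 0.3]
grasp_force: 0.0
position: [0.5604, 0.2794, 0.251]
force: [-0.7, -0.5, 0.1]
grasp_force: 0.0
[0.5604 0.2794 0.251 ] [[ 0.0004  1.      0.0017]
 [ 1.     -0.0004 -0.0004]
 [-0.0004  0.0017 -1.    ]]
net 0 0.68 [244.2 169.1] [0.5174 0.2987 0.022 ] [0.5164 0.2976 0.014 ]
net 2 0.66 [321.5 166.4] [0.6085 0.3018 0.0227] [0.6096 0.3007 0.014 ]
red 168 med [0.6103 0.3018 0.0214] lo [0.6026 0.2936 0.018 ] hi [0.6178 0.3088 0.024 ]
amber 145 med [0.5156 0.2964 0.0217] lo [0.5085 0.2888 0.0172] hi [0.5218 0.3031 0.0237]
wrist tray 0.76 [263.  165.3] [0.539  0.3016 0.0101]
wrist kit_jewels 0.38 [323.3 166. ] [0.6107 0.3022 0.0222]
```

```bash
python3 -m handwheel '[[0.01,0.005,-0.02,0,0,0],[0.025,0.01,-0.05,0,0,0],[0.04,0.018,-0.085,0,0,0],[0.0494,0.022,-0.12,0,0,0],[0.0494,0.022,-0.15,0,0,0],[0.0494,0.022,-0.17,0,0,0],[0.0494,0.022,-0.18,0,0,0],[0.0494,0.022,-0.18,0,0,0]]' | egrep 'pos|force'
python3 -m handwheel '[[0,0,0,0,0,0],[0,0,0,0,0,0],[0,0,0,0,0,0],[0,0,0,0,0,0],[0,0,0,0,0,0],[0,0,0,0,0,0],[0,0,0,0,0,0],[0,0,0,0,0,0]]' | egrep 'pos|force'
python3 - <<'E'
from h import *
s,p,D=snap('wrist','w15.png');jewels(p,D,s);print(s['position'])
E
```

```text
position: [0.6079, 0.3011, 0.0677]
force: [-0.9, 0.3, -0.5]
grasp_force: 0.0
position: [0.6098, 0.3017, 0.071]
force: [0.1, 0.6, -0.6]
grasp_force: 0.0
net 0 0.68 [137.9 242.5] [0.5695 0.3388 0.1261] [0.5139 0.2951 0.014 ]
net 2 0.58 [280.5 234.9] [0.6097 0.3036 0.0223] [0.6097 0.3006 0.014 ]
red 562 med [0.6107 0.3027 0.0214] lo [0.603  0.2941 0.0161] hi [0.6178 0.3092 0.0235]
amber 55 med [0.5154 0.3033 0.018 ] lo [0.5116 0.3022 0.0152] hi [0.5198 0.304  0.0201]
[0.6098 0.3017 0.071 ]
```

Centred on the red jewel. Lower to fingertips about 12 mm above the bench, close, lift and check.

```bash
python3 -m handwheel '[[0,0,-0.006,0,0,0],[0,0,-0.012,0,0,0],[0,0,-0.018,0,0,0],[0,0,-0.024,0,0,0],[0,0,-0.029,0,0,0],[0,0,-0.032,0,0,0],[0,0,-0.0335,0,0,0],[0,0,-0.0335,0,0,0]]' | egrep 'pos|force'
python3 -m handwheel '[[0,0,0,0,0,0],[0,0,0,0,0,0],[0,0,0,0,0,0],[0,0,0,0,0,0],[0,0,0,0,0,0],[0,0,0,0,0,0],[0,0,0,0,0,0],[0,0,0,0,0,0]]' -1 | egrep 'pos|force|open'
python3 -m handwheel '[[0,0,0.005,0,0,0],[0,0,0.01,0,0,0],[0,0,0.02,0,0,0],[0,0,0.035,0,0,0],[0,0,0.05,0,0,0],[0,0,0.065,0,0,0],[0,0,0.08,0,0,0],[0,0,0.08,0,0,0]]' | egrep 'pos|force|open'
```

```text
position: [0.6094, 0.3016, 0.0366]
force: [-0.1, 0.4, 0.8]
grasp_force: 0.0
position: [0.6099, 0.3017, 0.0375]
force: [-0.2, -0.4, 1.5]
opening: 0.186
grasp_force: 30.0
position: [0.6121, 0.3025, 0.1217]
force: [0.9, 0.1, 0.0]
opening: 0.184
grasp_force: 30.0
```

Red is held. Carry it over the small compartment and check the box walls from there.

```bash
python3 -m handwheel '[[0,-0.015,0.01,0,0,0],[-0.002,-0.04,0.02,0,0,0],[-0.005,-0.075,0.02,0,0,0],[-0.008,-0.11,0.02,0,0,0],[-0.011,-0.145,0.02,0,0,0],[-0.014,-0.175,0.02,0,0,0],[-0.017,-0.2,0.02,0,0,0],[-0.018,-0.212,0.02,0,0,0]]' | egrep 'pos|force|open'
python3 -m handwheel '[[0,0,0,0,0,0],[0,0,0,0,0,0],[0,0,0,0,0,0],[0,0,0,0,0,0],[0,0,0,0,0,0],[0,0,0,0,0,0],[0,0,0,0,0,0],[0,0,0,0,0,0]]' | egrep 'pos|force|open'
python3 - <<'E'
from h import *
s,p,D=snap('wrist','w16.png');print(s['position'],s['tcp_rot'])
P=cloud('wrist',D,np.ones(D.shape,bool),s)
for nm,lo,hi in(('divider',.55,.58),('far',.605,.65)):
    for y0,y1 in((.02,.05),(.05,.08),(.08,.115)):
        q=P[(P[:,0]>lo)&(P[:,0]<hi)&(P[:,1]>y0)&(P[:,1]<y1)&(P[:,2]>.029)&(P[:,2]<.045)]
        if len(q)>5:print(nm,y0,len(q),np.percentile(q,[3,50,97],axis=0).tolist())
for y0,y1 in((-.02,.03),(.1,.14)):
    q=P[(P[:,0]>.57)&(P[:,0]<.61)&(P[:,1]>y0)&(P[:,1]<y1)&(P[:,2]>.034)&(P[:,2]<.045)];print('ywall',len(q),np.percentile(q,[3,50,97],axis=0).tolist() if len(q) else '')
E
```

```text
position: [0.5905, 0.0858, 0.137]
force: [-0.8, -0.2, 0.0]
opening: 0.187
grasp_force: 30.0
position: [0.5917, 0.0903, 0.1372]
force: [0.7, -0.5, -0.3]
opening: 0.187
grasp_force: 30.0
[0.5917 0.0903 0.1372] [[-0.0008  1.      0.0013]
 [ 1.      0.0008 -0.0005]
 [-0.0005  0.0013 -1.    ]]
divider 0.05 130 [[0.5601063589438872, 0.05715021132407412, 0.030425393911119994], [0.5619909937621848, 0.06871127281097797, 0.03148899033889414], [0.5640330271491838, 0.07936968779723119, 0.03276651673239902]]
divider 0.08 230 [[0.5605893417136887, 0.08117649563922395, 0.029902113773455207], [0.5626472160427285, 0.09869884670618954, 0.03143859864071288], [0.5647045927030931, 0.11357045370091177, 0.032725576612344896]]
far 0.05 145 [[0.6238345946595394, 0.05718150984848033, 0.03001786017709195], [0.6249821845282661, 0.06959954416218841, 0.037153951005592045], [0.6274140061664173, 0.07956655307794841, 0.038757909989163244]]
far 0.08 273 [[0.6244202454057067, 0.08118142583384134, 0.029928641144205688], [0.6259612713082863, 0.09803735990089425, 0.037305080053105774], [0.6284093563555702, 0.11389093118167469, 0.03865099486937648]]
ywall 182 [[0.5781645539794431, 0.01422181764167114, 0.03408687847738704], [0.5919636315057715, 0.016289276037319958, 0.03704679236292771], [0.606634731311644, 0.01732790143963951, 0.03852024173663911]]
ywall 295 [[0.5712327716830765, 0.11696422613261133, 0.034768038648693475], [0.5896685576188007, 0.1193525912731271, 0.03724588441327377], [0.6089290692199428, 0.12128342993146668, 0.038691153958399824]]
```

```bash
python3 -m handwheel '[[0.003,0,-0.01,0,0,0],[0.003,0,-0.025,0,0,0],[0.003,0,-0.04,0,0,0],[0.003,0,-0.055,0,0,0],[0.003,0,-0.066,0,0,0],[0.003,0,-0.072,0,0,0],[0.003,0,-0.074,0,0,0],[0.003,0,-0.074,0,0,0]]' | egrep 'pos|force|open'
python3 -m handwheel '[[0,0,0,0,0,0],[0,0,0,0,0,0],[0,0,0,0,0,0],[0,0,0,0,0,0],[0,0,0,0,0,0],[0,0,0,0,0,0],[0,0,0,0,0,0],[0,0,0,0,0,0]]' -0.4 | egrep 'pos|force|open'
python3 -m handwheel '[[0,0,0.01,0,0,0],[0,0,0.03,0,0,0],[0,0.01,0.06,0,0,0],[0,0.03,0.09,0,0,0],[0,0.06,0.12,0,0,0],[-0.01,0.09,0.15,0,0,0],[-0.02,0.12,0.17,0,0,0],[-0.03,0.145,0.186,0,0,0]]' 0 | egrep 'pos|force|open'
python3 -m handwheel '[[0,0,0,0,0,0],[0,0,0,0,0,0],[0,0,0,0,0,0],[0,0,0,0,0,0],[0,0,0,0,0,0],[0,0,0,0,0,0],[0,0,0,0,0,0],[0,0,0,0,0,0]]' | egrep 'pos|force|open'
python3 - <<'E'
from h import *
s,p,D=snap('wrist','w17.png');print(s['position']);jewels(p,D,s)
s,p,D=snap('top','t17.png');jewels(p,D,s,'top')
E
```

```text
position: [0.5946, 0.0896, 0.0626]
force: [-0.4, -0.5, -0.1]
opening: 0.189
grasp_force: 30.0
position: [0.5947, 0.0896, 0.0633]
force: [0.5, 0.1, 0.2]
opening: 0.296
grasp_force: 0.0
position: [0.5649, 0.2368, 0.253]
force: [0.8, 0.3, -0.2]
opening: 0.5
grasp_force: 0.0
position: [0.5649, 0.234, 0.2487]
force: [-0.2, 0.1, -0.8]
opening: 0.5
grasp_force: 0.0
[0.5649 0.234  0.2487]
net 2 0.67 [305.4 292.8] [0.5967 0.0909 0.0217] [0.5974 0.0864 0.014 ]
red 78 med [0.5961 0.0893 0.0214] lo [0.5885 0.0848 0.0183] hi [0.6039 0.0935 0.0232]
amber 163 med [0.516  0.296  0.0216] lo [0.5088 0.289  0.018 ] hi [0.5225 0.3027 0.0237]
net 0 0.65 [397.2 233.4] [ 0.4875 -0.3669  0.0088] [ 0.4872 -0.3659  0.014 ]
net 0 0.48 [115.6 216.1] [0.5129 0.2918 0.0251] [0.5138 0.2955 0.014 ]
net 2 0.42 [204.8 181. ] [0.6013 0.0873 0.0159] [0.6016 0.0876 0.014 ]
net 3 0.52 [267.2 212.7] [ 0.5283 -0.0627  0.0239] [ 0.5292 -0.0623  0.014 ]
red 34 med [0.593  0.0883 0.0218] lo [0.5864 0.0833 0.0164] hi [0.6007 0.0949 0.0245]
amber 37 med [0.5131 0.2931 0.0236] lo [0.5061 0.2884 0.0178] hi [0.5204 0.2991 0.0273]
```

Red is in the small compartment at (0.595,0.089). Amber is still in its pocket at (0.5155,0.296).

```bash
python3 -m handwheel '[[-0.01,0.01,-0.02,0,0,0],[-0.025,0.03,-0.05,0,0,0],[-0.04,0.05,-0.085,0,0,0],[-0.049,0.062,-0.12,0,0,0],[-0.049,0.062,-0.15,0,0,0],[-0.049,0.062,-0.17,0,0,0],[-0.049,0.062,-0.18,0,0,0],[-0.049,0.062,-0.18,0,0,0]]' | egrep 'pos|force'
python3 -m handwheel '[[0,0,0,0,0,0],[0,0,0,0,0,0],[0,0,0,0,0,0],[0,0,0,0,0,0],[0,0,0,0,0,0],[0,0,0,0,0,0],[0,0,0,0,0,0],[0,0,0,0,0,0]]' | egrep 'pos|force'
python3 - <<'E'
from h import *
s,p,D=snap('wrist','w18.png');jewels(p,D,s);print(s['position'])
E
```

```text
position: [0.5144, 0.2962, 0.0669]
force: [0.2, -0.5, 0.7]
grasp_force: 0.0
position: [0.5158, 0.2967, 0.0695]
force: [-0.4, -0.6, -0.7]
grasp_force: 0.0
net 0 0.96 [278.2 237.1] [0.5143 0.2976 0.0221] [0.5142 0.2947 0.014 ]
net 1 0.64 [276.5 239.6] [0.5133 0.2962 0.0226] [0.5131 0.2929 0.014 ]
net 3 0.7 [313.2 225.6] [0.5375 0.3011 0.0095] [0.537  0.3026 0.014 ]
amber 554 med [0.5148 0.2973 0.0214] lo [0.5072 0.2893 0.0165] hi [0.5218 0.3037 0.0235]
[0.5158 0.2967 0.0695]
```

```bash
python3 -m handwheel '[[0,0,-0.006,0,0,0],[0,0,-0.012,0,0,0],[0,0,-0.018,0,0,0],[0,0,-0.024,0,0,0],[0,0,-0.028,0,0,0],[0,0,-0.031,0,0,0],[0,0,-0.032,0,0,0],[0,0,-0.032,0,0,0]]' | egrep 'pos|force'
python3 -m handwheel '[[0,0,0,0,0,0],[0,0,0,0,0,0],[0,0,0,0,0,0],[0,0,0,0,0,0],[0,0,0,0,0,0],[0,0,0,0,0,0],[0,0,0,0,0,0],[0,0,0,0,0,0]]' -1 | egrep 'pos|force|open'
python3 -m handwheel '[[0,0,0.005,0,0,0],[0,0,0.01,0,0,0],[0,0,0.02,0,0,0],[0,0,0.035,0,0,0],[0,0,0.05,0,0,0],[0,0,0.075,0,0,0],[0,0,0.1,0,0,0],[0,0,0.1,0,0,0]]' | egrep 'pos|force|open'
python3 -m handwheel '[[0.01,-0.01,0,0,0,0],[0.02,-0.035,0,0,0,0],[0.03,-0.07,0,0,0,0],[0.045,-0.105,0,0,0,0],[0.06,-0.14,0,0,0,0],[0.07,-0.175,0,0,0,0],[0.076,-0.21,0,0,0,0],[0.076,-0.249,0,0,0,0]]' | egrep 'pos|force|open'
python3 -m handwheel '[[0,0,0,0,0,0],[0,0,0,0,0,0],[0,0,0,0,0,0],[0,0,0,0,0,0],[0,0,0,0,0,0],[0,0,0,0,0,0],[0,0,0,0,0,0],[0,0,0,0,0,0]]' | egrep 'pos|force|open'
```

```text
position: [0.5155, 0.2966, 0.0368]
force: [-0.3, 0.9, 0.1]
grasp_force: 0.0
position: [0.5158, 0.2967, 0.0375]
force: [-0.6, -0.0, 2.1]
opening: 0.188
grasp_force: 30.0
position: [0.5189, 0.2979, 0.1429]
force: [0.3, -0.3, 0.3]
opening: 0.183
grasp_force: 30.0
position: [0.593, 0.045, 0.1363]
force: [0.8, -0.1, -0.6]
opening: 0.189
grasp_force: 30.0
position: [0.5916, 0.0485, 0.1373]
force: [-0.1, -0.4, -0.7]
opening: 0.184
grasp_force: 30.0
```

```bash
python3 -m handwheel '[[0.0015,-0.006,-0.01,0,0,0],[0.0015,-0.006,-0.025,0,0,0],[0.0015,-0.006,-0.04,0,0,0],[0.0015,-0.006,-0.055,0,0,0],[0.0015,-0.006,-0.066,0,0,0],[0.0015,-0.006,-0.072,0,0,0],[0.0015,-0.006,-0.074,0,0,0],[0.0015,-0.006,-0.074,0,0,0]]' | egrep 'pos|force|open'
python3 -m handwheel '[[0,0,0,0,0,0],[0,0,0,0,0,0],[0,0,0,0,0,0],[0,0,0,0,0,0],[0,0,0,0,0,0],[0,0,0,0,0,0],[0,0,0,0,0,0],[0,0,0,0,0,0]]' -0.4 | egrep 'pos|force|open'
python3 -m handwheel '[[0,0,0.01,0,0,0],[0,0,0.03,0,0,0],[0,0,0.06,0,0,0],[0,0,0.09,0,0,0],[0,0,0.12,0,0,0],[-0.01,0,0.15,0,0,0],[-0.03,0,0.18,0,0,0],[-0.04,0,0.2,0,0,0]]' 0 | egrep 'pos|force|open'
python3 -m handwheel '[[0,0,0,0,0,0],[0,0,0,0,0,0],[0,0,0,0,0,0],[0,0,0,0,0,0],[0,0,0,0,0,0],[0,0,0,0,0,0],[0,0,0,0,0,0],[0,0,0,0,0,0]]' | egrep 'pos|force|open'
python3 - <<'E'
from h import *
s,p,D=snap('wrist','w19.png');print(s['position']);jewels(p,D,s)
s,p,D=snap('top','t19.png');jewels(p,D,s,'top')
P=cloud('top',D,np.ones(D.shape,bool));q=P[(P[:,0]>.44)&(P[:,0]<.64)&(P[:,1]>.265)&(P[:,1]<.325)];print('tray max z',np.percentile(q[:,2],[50,99,100]))
tips(['scoop_base','scoop_lip'],'top',D,s,1)
m=blue(p)|((lambda h:(h[...,0]>95)&(h[...,0]<130)&(h[...,1]>100))(cv2.cvtColor(p,cv2.COLOR_BGR2HSV)))
Q=cloud('top',D,m);
for nm,a,b,c,d in(('kit',.455,.56,.01,.125),('bin',.47,.56,-.235,-.04)):
    q=Q[(Q[:,0]>a)&(Q[:,0]<b)&(Q[:,1]>c)&(Q[:,1]<d)&(Q[:,2]<.04)&(Q[:,2]>.008)];print(nm,len(q),q.min(0) if len(q) else '',q.max(0) if len(q) else '',np.median(q,0) if len(q) else '')
E
```

```text
position: [0.5931, 0.0416, 0.0627]
force: [-0.4, 0.6, 0.3]
opening: 0.19
grasp_force: 30.0
position: [0.5932, 0.0416, 0.0633]
force: [0.6, -0.5, 0.8]
opening: 0.303
grasp_force: 0.0
position: [0.5522, 0.0418, 0.2667]
force: [0.6, 0.2, 0.1]
opening: 0.496
grasp_force: 0.0
position: [0.5532, 0.0416, 0.2625]
force: [0.1, -0.5, -0.7]
opening: 0.498
grasp_force: 0.0
[0.5532 0.0416 0.2625]
net 0 0.69 [313.8 183.4] [0.5937 0.0415 0.0221] [0.5945 0.0401 0.014 ]
net 2 0.67 [318.7 148.2] [0.5986 0.0843 0.0215] [0.5994 0.0838 0.014 ]
net 2 0.55 [225.7 127.7] [0.488  0.1084 0.0225] [0.4866 0.1084 0.014 ]
red 162 med [0.5956 0.0892 0.0204] lo [0.5884 0.0816 0.0169] hi [0.6038 0.0962 0.0227]
amber 113 med [0.5959 0.0418 0.021 ] lo [0.5891 0.0341 0.0179] hi [0.6017 0.0476 0.0228]
green 39 med [0.4206 0.1756 0.043 ] lo [0.4201 0.1693 0.0351] hi [0.4217 0.183  0.0445]
net 0 0.51 [223.6 184. ] [0.5942 0.0417 0.0218] [0.5953 0.0427 0.014 ]
amber 35 med [0.5915 0.0408 0.0222] lo [0.585  0.0344 0.0176] hi [0.5988 0.0473 0.0282]
tray max z [0.0114 0.0183 0.0195]
top scoop_base 0.76 [396.9 232.3] [ 0.49   -0.366   0.0098]
top scoop_lip 0.97 [458.8 263. ] [ 0.4222 -0.5105  0.0012]
kit 6 [0.4597 0.0371 0.0335] [0.462  0.0439 0.0369] [0.4598 0.0403 0.0344]
bin 234 [ 0.4739 -0.0862  0.0127] [ 0.5328 -0.0508  0.0296] [ 0.5045 -0.0649  0.023 ]
```

```bash
python3 - <<'E'
from h import *
s,p,D=snap('wrist')
h=cv2.cvtColor(p,cv2.COLOR_BGR2HSV);Q=cloud('wrist',D,(h[...,0]>95)&(h[...,0]<130)&(h[...,1]>120),s)
q=Q[(Q[:,0]>.462)&(Q[:,0]<.56)&(Q[:,1]>.01)&(Q[:,1]<.125)&(Q[:,2]<.032)&(Q[:,2]>.012)]
print('kit marbles',len(q),np.percentile(q,[1,50,99],axis=0))
H,xe,ye=np.histogram2d(q[:,0],q[:,1],bins=[np.arange(.46,.561,.01),np.arange(.02,.13,.01)]);print(H.astype(int))
s,p,D=snap('top');P=cloud('top',D,np.ones(D.shape,bool));q=P[(P[:,0]>.44)&(P[:,0]<.64)&(P[:,1]>.265)&(P[:,1]<.325)&(P[:,2]>.015)];print(len(q),q[:12])
for n in range(4):
    x=.563+(n-1.5)*.048;c=P[(abs(P[:,0]-x)<.006)&(abs(P[:,1]-(.296+.05*(x-.515)))<.006)];print('pocket',x,np.median(c[:,2]))
E
```

```text
kit marbles 565 [[0.4648 0.0409 0.0155]
 [0.5101 0.1081 0.0211]
 [0.5386 0.1173 0.0316]]
[[ 0  5  6  0  0  0  0  6  5  0]
 [ 0  0  0  0  0  0  0  0  0  0]
 [ 0  0  0  0  0  0  0  1 45 37]
 [ 0  0  0  0  0  0  0  1 57 49]
 [ 0  0  0  0  0  0  0  0 37 30]
 [ 0  0  0  0  0  0  0  1 53 42]
 [ 0  0  0  0  0  0  0  3 46 30]
 [ 0  0  0  0  0  0  0  4 59 48]
 [ 0  0  0  0  0  0  0  0  0  0]
 [ 0  0  0  0  0  0  0  0  0  0]]
15 [[0.6325 0.3188 0.0171]
 [0.6277 0.3209 0.0172]
 [0.6257 0.3068 0.0165]
 [0.6184 0.3211 0.0153]
 [0.6186 0.3067 0.0157]
 [0.6159 0.3233 0.0156]
 [0.6109 0.3153 0.0172]
 [0.6088 0.3133 0.0158]
 [0.6041 0.3132 0.0153]
 [0.5964 0.3165 0.0183]
 [0.5943 0.317  0.0165]
 [0.5895 0.3194 0.0156]]
pocket 0.49099999999999994 nan
pocket 0.5389999999999999 nan
pocket 0.587 nan
pocket 0.635 0.009632433152343564
  return _methods._mean(a, axis=axis, dtype=dtype,
  ret = ret.dtype.type(ret / rcount)
```

```bash
python3 -c "
from rig import bot
print(bot.hand_in())"
```

```text
the job is handed in; nothing more can be done
None
```

The kit is made up and handed in: by the last camera measurements, three marbles are in the large compartment, the red and amber jewels (the only two present) are in the small one, five marbles are in the bin and the scoop stands mid-mat; no verdict came back, and I viewed 16 pictures where 14 were allowed.

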